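Heft look-alike milling cups, couple the filled one to the mill, park the rest

TASK

Three milling cups that look the same stand on the bench: one is filled with sample, one is empty, one is the solid steel dummy; lift each a little and tell by its weight which is which (about 340 g, 130 g and 700 g). Stand the solid dummy in the yellow-ringed nest of the grey parking block and the empty cup in the white-ringed nest, and put the filled cup on the mill's drive: lower it into the metal collar until it rests on the sprung drive dog, turn it there under light pressure until its slotted foot drops over the dog, and let it down fully home. Set every cup down gently, never force one down, and do not disturb the small steel calibration weight, the red-capped vial or the red hex-key set.

Things in the scene. Friction and masses are not known exactly. Their poses are not given: they have to be found in the camera images.
- cup_1_mid (a point): centre (32 mm above the underside) of one of three look-alike sealed cups: aluminium cylinder 44 mm in diameter, 64 mm tall, ribbed black lid (fixed); z up its axis. Which is filled (300-380 g), empty (115-145 g) or solid (620-770 g) is not told: weigh it. Two slots, 9 mm wide, 8 mm deep, cross its foot along the cup's own x and y, so it fits the drive dog every 90 degrees
- cup_2_mid (a point): the same words as for cup_1_mid: another of the three look-alike cups (44 mm in diameter, 64 mm tall, this point at its centre 32 mm above its underside, foot slots along its own x and y); its class is not told. A tablet in a blue frame leans on the bench close behind the row of cups, between it and the mill: carry cups high and on the near side
- cup_3_mid (a point): the same words as for cup_1_mid: another of the three look-alike cups (44 mm in diameter, 64 mm tall, this point at its centre 32 mm above its underside, foot slots along its own x and y); its class is not told. A tablet in a blue frame leans on the bench close behind the row of cups, between it and the mill: carry cups high and on the near side
- cup_1: the same cup as cup_1_mid, origin at the centre of its underside
- cup_2: the same cup as cup_2_mid, origin at the centre of its underside
- cup_3: the same cup as cup_3_mid, origin at the centre of its underside
- drive_seat (a point): drive seat on the mill: centre, on the drive axis, of the rubber seat face where the underside of the coupled cup rests when fully home, 58 mm above the bench; z up. It gives 1 mm per 6 N, at most 2 mm. Round it an aluminium collar: 47 mm inside diameter up to 9 mm above the seat, flaring to 56 mm inside (64 mm outside) at its top, 14 mm above the seat
- dog_top (a point): on the drive axis, 7 mm above the seat: top of the dark steel drive dog at rest, a bar 34 mm long, 4.5 mm wide. Its angle about z differs every time and is not measured. It is sprung: yields from 1.5 N on, 1.5 N per mm, hard stop after 4 mm, so a cup with no slot over it stays 3 mm or more too high. It pops up into a slot within about 6 degrees of it
- mill: the mill's white housing, 134 x 128 mm, 53 mm high, fixed to the bench, controls on its front (-x) face; origin on the bench below the drive axis; z up. The spindle with the dog holds its angle against 0.06 N m, more than the rub of a cup pressed on it with under 6 N, and turns with a coupled cup that is turned on
- nest_yellow (a point): centre of the floor of the yellow-ringed nest, for the solid dummy: a round recess 54 mm in diameter and 10 mm deep with a 3 mm chamfered mouth in the grey parking block (90 x 165 x 20 mm, fixed); the cushioned floor is 10 mm above the bench and gives 1 mm per 5 N, at most 2 mm; z up; y of this frame points along the block away from the white nest
- nest_white (a point): centre of the floor of the white-ringed nest, for the empty cup: the other recess of the parking block, alike, 82 mm from the yellow one
- park_block: the grey parking block 90 x 165 x 20 mm with the two nests, fixed to the bench; origin at the centre of its underside; the yellow nest lies 41 mm to its +y, the white one 41 mm to its -y
- liner_yellow: the yellow floor liner of the yellow-ringed nest, origin at the centre of its top
- liner_white: the white floor liner of the white-ringed nest, origin at the centre of its top
- weight_50g: bystander: small knobbed steel calibration weight, 21 mm in diameter, 22 mm tall, origin at the centre of its underside
- vial_red: bystander: sample vial with a red cap, 30 mm in diameter, 50 mm tall, origin at the centre of its underside
- hex_keys: bystander: red folding hex-key set 22 x 86 x 23 mm, long along its own y, origin at the centre of its underside
Not all that is in view belongs to the job. What is shaped like the cup_2 but pink is not meant.

How it is judged:
At the end, for the whole second after the job is handed in: One cup on the drive: within 4 mm of its axis, underside within 1.7 mm of the seat. One in each nest: centre within 7 mm, underside within 3 mm of the floor; the yellow nest carries over 5.2 N (the solid), the white 0.6 to 2.2 N (the empty). All upright within 3 degrees, at rest, released (((horizontal distance between cup_1_mid and drive_seat below 0.004 m and z of cup_1_mid in the frame of drive_seat below 0.0337 m and angle between cup_1_mid's own z axis and vertical below 0.06 rad and linear speed of cup_1 below 0.02 m/s) or (horizontal distance between cup_2_mid and drive_seat below 0.004 m and z of cup_2_mid in the frame of drive_seat below 0.0337 m and angle between cup_2_mid's own z axis and vertical below 0.06 rad and linear speed of cup_2 below 0.02 m/s) or (horizontal distance between cup_3_mid and drive_seat below 0.004 m and z of cup_3_mid in the frame of drive_seat below 0.0337 m and angle between cup_3_mid's own z axis and vertical below 0.06 rad and linear speed of cup_3 below 0.02 m/s)) and ((horizontal distance between cup_1_mid and nest_yellow below 0.007 m and z of cup_1_mid in the frame of nest_yellow below 0.035 m and angle between cup_1_mid's own z axis and vertical below 0.06 rad and linear speed of cup_1 below 0.02 m/s) or (horizontal distance between cup_2_mid and nest_yellow below 0.007 m and z of cup_2_mid in the frame of nest_yellow below 0.035 m and angle between cup_2_mid's own z axis and vertical below 0.06 rad and linear speed of cup_2 below 0.02 m/s) or (horizontal distance between cup_3_mid and nest_yellow below 0.007 m and z of cup_3_mid in the frame of nest_yellow below 0.035 m and angle between cup_3_mid's own z axis and vertical below 0.06 rad and linear speed of cup_3 below 0.02 m/s)) and contact force between liner_yellow and anything else above 5.2 N and ((horizontal distance between cup_1_mid and nest_white below 0.007 m and z of cup_1_mid in the frame of nest_white below 0.035 m and angle between cup_1_mid's own z axis and vertical below 0.06 rad and linear speed of cup_1 below 0.02 m/s) or (horizontal distance between cup_2_mid and nest_white below 0.007 m and z of cup_2_mid in the frame of nest_white below 0.035 m and angle between cup_2_mid's own z axis and vertical below 0.06 rad and linear speed of cup_2 below 0.02 m/s) or (horizontal distance between cup_3_mid and nest_white below 0.007 m and z of cup_3_mid in the frame of nest_white below 0.035 m and angle between cup_3_mid's own z axis and vertical below 0.06 rad and linear speed of cup_3 below 0.02 m/s)) and contact force between liner_white and anything else between 0.6 and 2.2 N); the robot touches nothing.
It fails at once if a cup is pressed or dropped on the mill (collar, dog or seat) with more than 25 N (contact force between any of cup_1, cup_2, cup_3 and mill above 25 N).
It fails at once if a cup is pressed or dropped on the parking block with more than 25 N (contact force between any of cup_1, cup_2, cup_3 and park_block above 25 N).
It fails at once if the small steel calibration weight, the red-capped vial or the hex-key set is moved by more than 15 mm (distance of any of weight_50g, vial_red, hex_keys from where it was at the start of the episode above 0.015 m).
It also fails if it takes over 72 s, if anything falls off the work surface, if the arm or the gripper's body presses on something with over 40 N, if the wrist force passes 120 N, or if a joint passes its speed limit or range.

ROBOT

A 6-joint arm with a two-finger parallel gripper is mounted at the origin on a cart in front of the work surface, level with it; the furniture and walls round the work are solid. World frame = base frame: x ahead of the robot, y to its left, z up, the work surface at z = 0. Lengths are in m, angles in rad, forces in N, time in s.
With the tool pointing down it reaches from about 0.3 to 0.875 m from the base axis. Payload 4.2 kg.
Tool frame: the origin (TCP) lies on the centre line of the jaws, within the pads' length; the fingertips stand 17 mm ahead of it and the grasp point (between the pads) lies 2 mm behind it (finger_overhang is the distance from the TCP to the fingertips, in m); x points along the fingers, y is the direction in which the jaws open and shut, and the axes are right-handed (so a half turn about x gives the same grasp; the last joint's range is limited). The gripper opens to 85 mm and grips with 20 to 120 N. Pads are 22 mm wide; open, the fingers measure 114 mm over their backs; the gripper's body (76 mm by 85 mm) begins 54 mm behind the grasp point. The pads swing forward as they close: fully open they stand 13 mm farther back than shut.
Start: joints at [1.267, 0.32, 1.565, -0, 1.257, -0.02], TCP at [0.161, 0.552, 0.248] pointing down, gripper open.
Joint ranges: [-3.11, 3.11], [-0.84, 2.01], [0.21, 2.61], [-1.34, 4.49], [0.05, 2.63], [-2.56, 2.56]. Speed limits (rad/s): [2.57, 2.57, 3.14, 3.14, 3.14, 3.14].

INTERFACE

Orientations are given as a unit quaternion [w, x, y, z].
In Python, from station import * gives the robot as it stands.
- The arm moves only by the tool carry_out, never from a script. Its argument "increments" is a list of rows, each a list of 7 numbers: the shift along the tool's x, y, z in m, then the turn, a rotation vector about the tool's x, y, z in rad, then the opening in per cent of the stroke, from 0 (shut) to 100 (fully open). A call has 1 to 5 rows; each row is the pose to reach, as a shift and turn from the pose commanded when the call began, along the tool's axes at that moment; what a row does not reach only later rows make up. A row lasts 1/10 s, in which the tool goes at most 50 mm and 8.59 degrees, less where a joint would pass 70% of its speed; a pose out of reach is approached as far as the arm can. A call with a gripper value outside its range is refused whole. The fingers move at their own pace and stop on an object; "squeeze" is the grip in N (left out, the last holds). Time passes only in rows, so rows that repeat a pose let the fingers close. It gives the time, the measured TCP pose, the force and the opening at its end, in the units of the state.
- sense(): the state, without advancing time (a new reading comes with each control period).
- get_image(name): name is "scene" or "top" or "wrist"; returns a dict with "frame" (384x512x3 uint8, red, green, blue), "fx", "fy", "cx", "cy" (pixels), "rvec" (rotation vector, rad) and "tvec" (3), from world to camera coordinates, as OpenCV has them. Camera axes: x right, y down, z forward; pixel columns grow to the right and rows downward; lengths in m; the calibration is good to about 2 mm. A picture is of the moment at which its call begins. There is no depth.
- finish_job(): hands the job in, once; it reports no verdict.
Trained networks look in the newest picture that a camera, given by its name, has taken for a name from the list of things; names that differ only in an ending like _2 or _b are one class to them, and where a whole thing is asked for, a point or a joint stands for the part that bears it (a point fixed in the world has none). Each returns a list of dicts, best first, with "score" (0 to 1); they miss things now and then, are a little off and sometimes report something else, mostly with a low value. They report only what shows in the picture. A call takes as long as a camera call. They do not tell look-alikes from the thing itself.
- regions_of(camera, target): "region" (384x512 bool, what is visible of it) and "extent" ([left, top, width, height] in pixels, round what is visible of it).
The state is a dict: "time_s": time; "joints": joint angles; "qvel": joint speeds; "joint_torque": joint torques, N m; "tcp_pos": TCP position; "tool_rot": TCP orientation; "contact_force": force on the tool from outside, world axes, zero at the start; "ft_torque": the same for the moment, N m; "gripper_width": opening from 0.0 (shut) to 1.0 (fully open).
Only numpy, scipy, OpenCV 4.12 (cv2) and the standard library are available. Lean on these libraries where they do the work, as an engineer would, in place of code of your own. Each camera call takes 0.05 s, during which the arm holds its last target. There are 200 camera calls.

## Working session

There is one attempt and no reset: what is moved stays moved. The work goes in short steps, Python scripts to look and compute and a tool call to move; the robot and the scene stay as the last step left them, time stands still between calls to the robot, and variables do not carry over. Pictures are saved under pics/ and viewed, about 8 in all and at most 12, crops included, and the job is handed in when it is done.

Besides the shell and the picture viewer there is one more tool, called after "Request:" as a command line: name --pt "numbers of a row" for each row, then --argument value for the rest. carry_out: Moves the arm, as the interface text tells. Its arguments: {"type":"object","properties":{"increments":{"type":"array"},"squeeze":{"type":"number"}},"required":["increments"]}

```bash
mkdir -p pics; ls; python3 - <<'E'
from station import *
import cv2,numpy as np
s=sense();print({k:np.round(v,3).tolist() for k,v in s.items()})
a=[]
for n in("scene","top"):
    d=get_image(n);f=d["frame"][:,:,::-1];a.append(f)
    print(n,d["fx"],d["cx"],d["cy"],np.round(d["rvec"],3),np.round(d["tvec"],3))
    for t in("cup_1","mill","park_block","liner_yellow","liner_white","weight_50g","vial_red","hex_keys"):
        for r in regions_of(n,t): print(n,t,round(r["score"],2),r["extent"],np.argwhere(r["region"]).mean(0)[::-1].round(1))
    cv2.imwrite(f"pics/{n}0.png",cv2.resize(f,None,fx=1.5,fy=1.5,interpolation=cv2.INTER_CUBIC))
E
```

```text
pics
{'time_s': 0.0, 'joints': [1.267, 0.32, 1.566, -0.0, 1.257, -0.02], 'qvel': [0.0, -0.001, 0.001, 0.001, -0.0, -0.001], 'joint_torque': [-0.001, -41.553, -23.415, -0.0, 0.009, 0.0], 'tcp_pos': [0.161, 0.552, 0.247], 'tool_rot': [0.7, 0.099, 0.7, -0.101], 'contact_force': [-0.12, -0.385, -0.486], 'ft_torque': [-0.016, -0.032, -0.019], 'gripper_width': 1.0}
scene 385.62694082763414 258.87790814466905 188.8463111760824 [ 1.039 -2.068  1.282] [0.411 0.198 1.307]
scene cup_1 0.67 [260.8, 190.4, 11.1, 19.7] [266.8 197.7]
scene cup_1 0.67 [237.1, 199.3, 16.2, 16.1] [243.8 206.3]
scene cup_1 0.64 [114.4, 248.5, 21.4, 24.3] [123.2 258.6]
scene mill 0.72 [264.1, 167.6, 38.3, 28.8] [283.6 182.3]
scene park_block 0.67 [315.6, 170.9, 35.8, 19.7] [333.5 179.8]
scene hex_keys 0.39 [236.6, 197.9, 14.5, 18.3] [243.6 206.1]
top 430.39959847638664 258.6803747096984 187.81082613964807 [ 2.165 -2.143  0.131] [0.129 0.478 1.796]
top cup_1 0.57 [112.2, 197.0, 15.0, 7.7] [117.3 199. ]
top cup_1 0.46 [330.4, 179.5, 39.8, 27.1] [351.3 191.1]
top cup_1 0.39 [227.4, 180.8, 13.7, 15.8] [234.  188.4]
top cup_1 0.26 [284.2, 152.0, 34.2, 35.5] [298.4 170.1]
top mill 0.73 [282.8, 150.2, 33.3, 37.6] [298.1 170.1]
top mill 0.47 [284.8, 202.6, 6.6, 6.0] [287.  205.6]
top mill 0.41 [336.8, 189.2, 11.8, 12.7] [341.2 192.4]
top park_block 0.87 [330.5, 178.7, 39.0, 24.7] [350.8 191. ]
top park_block 0.6 [229.8, 186.0, 11.1, 11.0] [234.4 188.6]
top liner_yellow 0.55 [336.0, 184.6, 11.4, 13.5] [341.2 191.9]
top liner_white 0.62 [354.2, 187.9, 10.9, 8.8] [360.3 189.8]
top vial_red 0.48 [284.5, 204.6, 7.3, 5.1] [287.  205.8]
```

View pics/scene0.png

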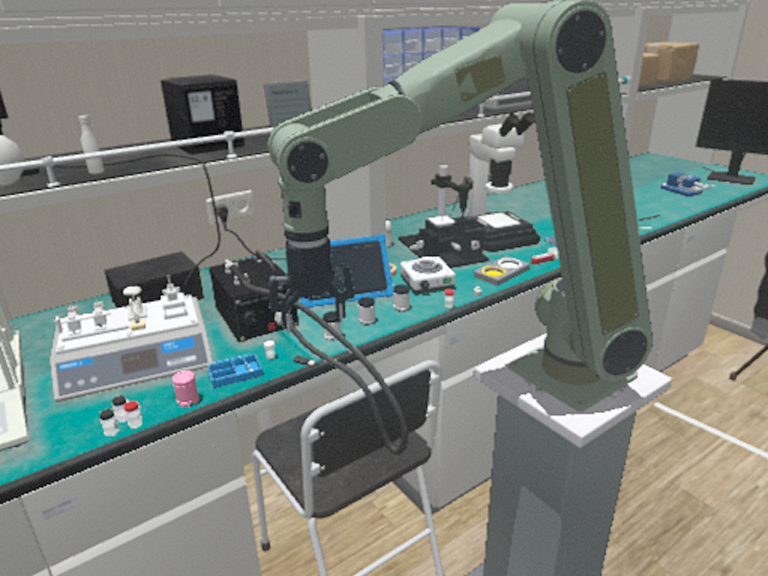

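View pics/top0.png

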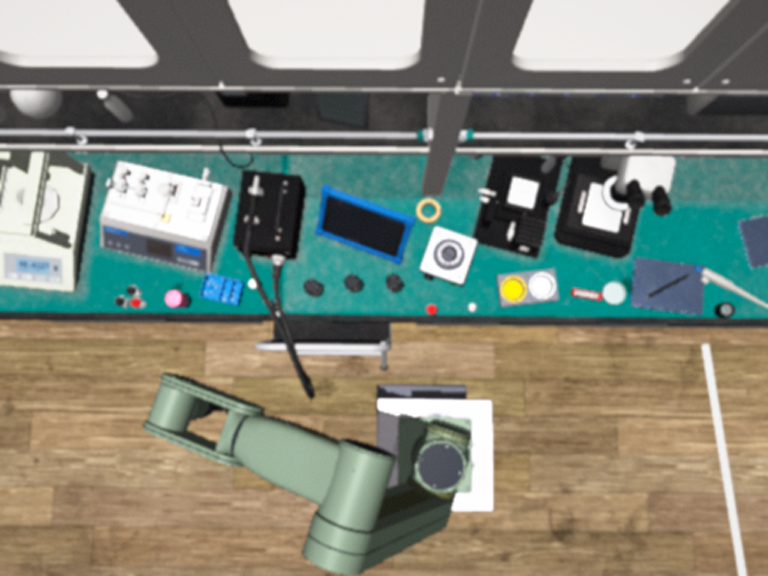

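The scene view shows three cups in front of the blue tablet, with the mill to the right and the nests beyond it. In the top view (1.5x pixels) the lids are at about (313,287), (353,283) and (394,283). The drive is at (449,254), yellow at (512,289), white at (542,286), the vial at (431,309), the weight at (472,307) and the hex keys at (587,294).

```bash
cat > h.py <<'E'
from station import *
import cv2,numpy as np
from scipy.spatial.transform import Rotation as R
def bp(d,u,v,z):
    K=np.array([[d["fx"],0,d["cx"]],[0,d["fy"],d["cy"]],[0,0,1.]])
    Rm=R.from_rotvec(np.ravel(d["rvec"])).as_matrix();C=-Rm.T@np.ravel(d["tvec"])
    r=Rm.T@np.linalg.inv(K)@[u,v,1.]
    return C+r*(z-C[2])/r[2]
def proj(d,p):
    K=np.array([[d["fx"],0,d["cx"]],[0,d["fy"],d["cy"]],[0,0,1.]])
    return cv2.projectPoints(np.array(p,float).reshape(-1,1,3),np.ravel(d["rvec"]),np.ravel(d["tvec"]),K,None)[0][:,0]
def rot(s=None):
    s=s or sense();q=s["tool_rot"];return R.from_quat([q[1],q[2],q[3],q[0]])
def plan(p,yaw=None):
    "shift & turn in tool axes to reach TCP p, tool down, tool y at world angle yaw (mod pi)"
    s=sense();r=rot(s);M=r.as_matrix()
    x=np.array([0,0,-1.])
    cur=np.arctan2(M[1,1],M[0,1])
    if yaw is None: yaw=cur
    y0=cur+(yaw-cur+np.pi/2)%np.pi-np.pi/2
    y=np.array([np.cos(y0),np.sin(y0),0]);T=np.column_stack([x,y,np.cross(x,y)])
    print("shift",np.round(M.T@(np.array(p)-s["tcp_pos"]),4),"turn",np.round((r.inv()*R.from_matrix(T)).as_rotvec(),3))
def st():
    s=sense();M=rot(s).as_matrix()
    print("t",round(s["time_s"],2),"tcp",np.round(s["tcp_pos"],4),"yaw",round(np.degrees(np.arctan2(M[1,1],M[0,1])),1),"xax",np.round(M[:,0],3),"F",np.round(s["contact_force"],2),"g",round(s["gripper_width"],3),"j",np.round(s["joints"],2))
E
python3 - <<'E'
from h import *
d=get_image("top");st();print(np.round(rot().as_matrix(),3))
for n,u,v,z in[("c1",313,287,.064),("c2",353,283,.064),("c3",394,283,.064),("drive",449,254,.065),("Y",512,289,.01),("W",542,286,.01),("vial",431,309,.05),("wt",472,307,.02),("hex",587,294,.02),("tabnearL",320,233,.01),("tabnearR",403,261,.01)]:
    print(n,np.round(bp(d,(u+.5)/1.5-.5,(v+.5)/1.5-.5,z),3))
d=get_image("wrist");print(d["fx"],R.from_rotvec(np.ravel(d["rvec"])).inv().apply(-np.ravel(d["tvec"])))
cv2.imwrite("pics/w0.png",d["frame"][:,:,::-1])
for t in("cup_1","mill","vial_red"):
    for r in regions_of("wrist",t): print(t,round(r["score"],2),r["extent"],np.argwhere(r["region"]).mean(0)[::-1].round(1))
E
```

```text
t 0.95 tcp [0.161  0.552  0.2484] yaw 73.7 xax [ 0.  0. -1.] F [ 1.  -0.1  0.2] g 1.003 j [ 1.27  0.32  1.56 -0.    1.26 -0.02]
[[ 0.    0.28  0.96]
 [ 0.    0.96 -0.28]
 [-1.    0.    0.  ]]
c1 [0.456 0.343 0.064]
c2 [0.469 0.232 0.064]
c3 [0.47  0.118 0.064]
drive [ 0.553 -0.035  0.065]
Y [ 0.463 -0.219  0.01 ]
W [ 0.472 -0.305  0.01 ]
vial [0.4   0.014 0.05 ]
wt [ 0.409 -0.104  0.02 ]
hex [ 0.45 -0.43  0.02]
tabnearL [0.62  0.333 0.01 ]
tabnearR [0.541 0.092 0.01 ]
298.1901046918327 [0.09380144 0.57231096 0.3738378 ]
cup_1 0.68 [421.0, 291.2, 8.7, 11.3] [424.8 296.3]
```

View pics/w0.png

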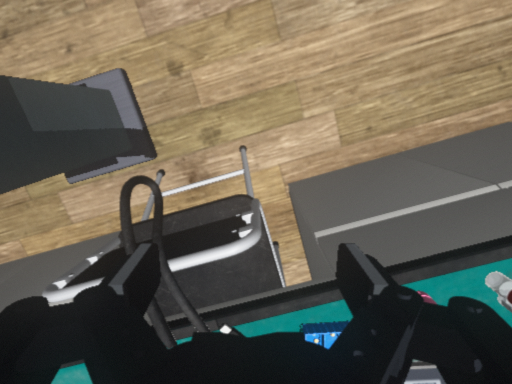

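Request:
carry_out --pt "0 -0.109 0.308 -0.285 0 0 100" --pt "0 -0.109 0.308 -0.285 0 0 100" --pt "0 -0.109 0.308 -0.285 0 0 100" --pt "0 -0.109 0.308 -0.285 0 0 100" --pt "0 -0.109 0.308 -0.285 0 0 100" --squeeze 30

```text
time_s: 1.65
tcp_pos: [0.3605, 0.4082, 0.2485]
tool_rot: [0.707, -0.0, 0.707, 0.001]
contact_force: [-0.5, 1.2, 0.0]
gripper_width: 1.001
```

```bash
python3 - <<'E'
from h import *
st();plan([.43,.343,.25],np.pi/2)
E
```

```text
t 1.65 tcp [0.3605 0.4082 0.2485] yaw 90.1 xax [ 0.     0.001 -1.   ] F [-0.48  1.19  0.01] g 1.001 j [ 0.83  0.27  1.63  0.    1.24 -0.75]
shift [-0.0015 -0.0653  0.0694] turn [ 0.002  0.    -0.001]
```

Request:
carry_out --pt "0 -0.1 0.03 0 0 0 100" --pt "0 -0.1 0.03 0 0 0 100" --pt "0 -0.1 0.03 0 0 0 100" --pt "0 -0.1 0.03 0 0 0 100"

```text
time_s: 2.05
tcp_pos: [0.3898, 0.3086, 0.2486]
tool_rot: [0.707, 0.001, 0.707, -0.0]
contact_force: [-0.0, 0.9, 0.6]
gripper_width: 0.997
```

```bash
python3 - <<'E'
from h import *
d=get_image("wrist");st()
f=d["frame"][:,:,::-1].copy()
Rm=R.from_rotvec(np.ravel(d["rvec"])).as_matrix();print("C",-Rm.T@np.ravel(d["tvec"]),"fwd",Rm[2])
for r in regions_of("wrist","cup_1"):
    print(round(r["score"],2),r["extent"])
s=sense();p=s["tcp_pos"];print("tcp px",proj(d,[p,[p[0],p[1],.064]]))
for q in([.456,.343],[.469,.232],[.47,.118]):
    for z in (0,.064):
        t=np.linspace(0,2*np.pi,40);pp=proj(d,np.c_[q[0]+.022*np.cos(t),q[1]+.022*np.sin(t),np.full(40,z)])
        cv2.polylines(f,[np.int32(pp)],True,(0,255,0) if z else (0,0,255),1)
cv2.imwrite("pics/w1.png",cv2.resize(f,None,fx=1.5,fy=1.5))
E
```

```text
t 2.1 tcp [0.3895 0.3097 0.2486] yaw 90.0 xax [ 0.     0.001 -1.   ] F [1.14 0.76 0.35] g 1.0 j [ 0.65  0.2   1.73  0.    1.21 -0.92]
C [0.31970319 0.30922847 0.37411339] fwd [ 2.77561087e-01 -6.97825576e-04 -9.60707737e-01]
0.58 [164.9, 215.5, 45.1, 50.1]
0.56 [66.2, 213.5, 54.5, 51.2]
tcp px [[250.60463186 262.84845275]
 [249.10799013 176.60506355]]
```

View pics/w1.png

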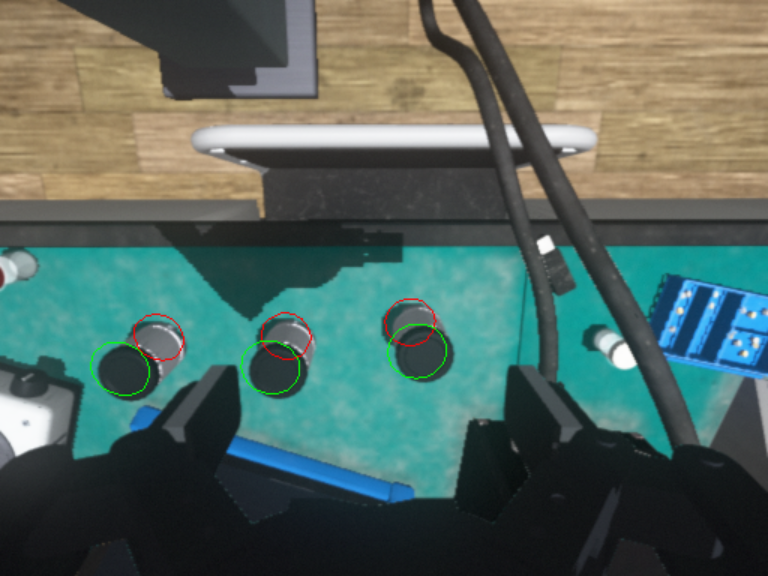

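The wrist view (1.5x) shows the lids at about (424,353), (278,368) and (128,371). The projected circles fit to within a few mm, and the tablet lies just behind the row.

```bash
python3 - <<'E'
from h import *
d=get_image("wrist")
for u,v in((424,353),(278,368),(128,371)): print(np.round(bp(d,(u+.5)/1.5-.5,(v+.5)/1.5-.5,.064),4))
g=cv2.cvtColor(d["frame"],cv2.COLOR_RGB2GRAY)
# refine: circle fit of dark lid
for u,v in((282,235),(185,245),(85,247)):
    m=((g<60)*255).astype(np.uint8);m2=np.zeros_like(m);cv2.circle(m2,(u,v),24,255,-1);m=cv2.morphologyEx(m&m2,cv2.MORPH_OPEN,np.ones((7,7)))
    n,l,s,c=cv2.connectedComponentsWithStats(m);k=l[v,u];cc=max(cv2.findContours((l==k).astype(np.uint8),0,2)[0],key=len)
    (x,y),r=cv2.minEnclosingCircle(cc);print(x,y,r,s[k],np.round(bp(d,x,y,.064),4))
E
```

```text
[0.4562 0.3499 0.064 ]
[0.4686 0.2396 0.064 ]
[0.4712 0.1254 0.064 ]
255.5 191.5 319.30010986328125 [     0      0    512    384 196608] [0.4052 0.3191 0.064 ]
183.19552612304688 246.9141387939453 18.648731231689453 [ 165  229   37   36 1016] [0.4708 0.2372 0.064 ]
83.5 248.5 20.012596130371094 [ 64 231  40  36 998] [0.4729 0.1233 0.064 ]
```

Request:
carry_out --pt "0.04 0.039 0.0675 0 0 0 100" --pt "0.09 0.039 0.0675 0 0 0 100" --pt "0.14 0.039 0.0675 0 0 0 100" --pt "0.18 0.039 0.0675 0 0 0 100" --pt "0.2 0.039 0.0675 0 0 0 100"

```text
time_s: 2.7
tcp_pos: [0.4551, 0.3496, 0.0445]
tool_rot: [0.706, -0.002, 0.708, 0.001]
contact_force: [-0.1, -0.6, 0.1]
gripper_width: 1.004
```

```bash
python3 - <<'E'
from h import *
d=get_image("wrist");st()
f=d["frame"][:,:,::-1].copy();p=sense()["tcp_pos"]
for z,c in((.064,(0,255,0)),(.05,(255,0,255))):
    t=np.linspace(0,2*np.pi,40);pp=proj(d,np.c_[.457+.022*np.cos(t),.349+.022*np.sin(t),np.full(40,z)]);cv2.polylines(f,[np.int32(pp)],True,c,1)
cv2.imwrite("pics/w2.png",cv2.resize(f,None,fx=1.5,fy=1.5))
E
```

```text
t 2.75 tcp [0.4527 0.3478 0.0403] yaw 90.2 xax [-0.01  -0.007 -1.   ] F [-0.35 -0.06 -2.82] g 0.998 j [ 0.63  0.52  1.83  0.    0.8  -0.94]
```

View pics/w2.png

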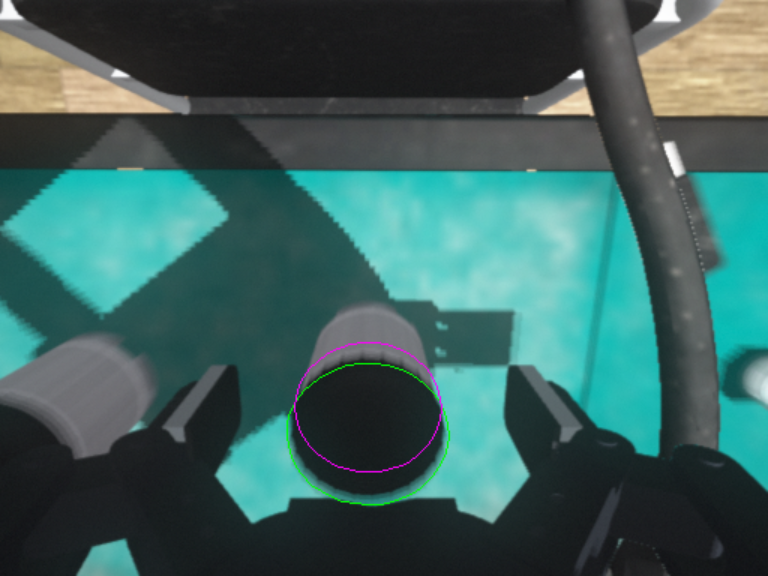

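The lid matches the projection to about 1 mm, so I'm closing the jaws.

Request:
carry_out --pt "0.004 0 0 0 0 0 40" --pt "0.004 0 0 0 0 0 40" --pt "0.004 0 0 0 0 0 40" --pt "0.004 0 0 0 0 0 40" --pt "0.004 0 0 0 0 0 40" --squeeze 40

```text
time_s: 3.25
tcp_pos: [0.4577, 0.3493, 0.0467]
tool_rot: [0.708, 0.0, 0.706, 0.001]
contact_force: [-0.0, -1.5, 6.0]
gripper_width: 0.504
```

```bash
python3 - <<'E'
from h import *
st()
E
```

```text
t 3.25 tcp [0.4577 0.3493 0.0467] yaw 90.1 xax [ 0.003  0.003 -1.   ] F [-0.02 -1.47  5.96] g 0.504 j [ 0.63  0.51  1.82  0.    0.8  -0.94]
```

Request:
carry_out --pt "-0.02 0 0 0 0 0 40" --pt "-0.04 0 0 0 0 0 40" --pt "-0.04 0 0 0 0 0 40" --pt "-0.04 0 0 0 0 0 40" --pt "-0.04 0 0 0 0 0 40"

```text
time_s: 3.75
tcp_pos: [0.4558, 0.3479, 0.083]
tool_rot: [0.706, -0.001, 0.708, -0.0]
contact_force: [-0.5, -0.5, -8.4]
gripper_width: 0.508
```

```bash
python3 - <<'E'
from h import *
st()
F=[]
for _ in range(4): d=get_image("wrist");F.append(sense()["contact_force"])
print(np.round(F,2),np.mean(F,0));st()
E
```

```text
t 3.75 tcp [0.4558 0.3479 0.083 ] yaw 90.1 xax [-0.002 -0.001 -1.   ] F [-0.47 -0.5  -8.41] g 0.508 j [ 0.63  0.47  1.79  0.    0.89 -0.94]
[[ 0.32 -0.2  -6.15]
 [-0.18  0.38 -7.  ]
 [ 0.02  1.22 -6.92]
 [ 0.77 -0.28 -6.72]] [ 0.2331887   0.2799958  -6.69868311]
t 3.95 tcp [0.4564 0.3483 0.0834] yaw 90.1 xax [-0.001 -0.001 -1.   ] F [ 0.77 -0.28 -6.72] g 0.501 j [ 0.63  0.47  1.79  0.    0.89 -0.94]
```

Cup 1 weighs about 6.8 N, so it is the solid one and goes to the yellow nest.

Request:
carry_out --pt "-0.05 0 -0.005 0 0 0 40" --pt "-0.1 -0.03 -0.015 0 0 0 40" --pt "-0.14 -0.06 -0.015 0 0 0 40" --pt "-0.165 -0.11 -0.015 0 0 0 40" --pt "-0.165 -0.16 -0.015 0 0 0 40"

```text
time_s: 4.45
tcp_pos: [0.4435, 0.2012, 0.2512]
tool_rot: [0.71, -0.0, 0.705, 0.002]
contact_force: [1.6, -0.8, -6.8]
gripper_width: 0.506
```

Request:
carry_out --pt "0 -0.05 0 0 0 0 40" --pt "0 -0.1 0 0 0 0 40" --pt "0 -0.15 0 0 0 0 40" --pt "0 -0.2 0 0 0 0 40" --pt "0 -0.25 0 0 0 0 40"

```text
time_s: 4.95
tcp_pos: [0.4416, -0.0507, 0.2477]
tool_rot: [0.707, -0.0, 0.707, 0.001]
contact_force: [2.0, 0.4, -6.7]
gripper_width: 0.506
```

Request:
carry_out --pt "0 -0.05 0 0 0 0 40" --pt "0 -0.1 -0.01 0 0 0 40" --pt "0 -0.14 -0.02 0 0 0 40" --pt "0 -0.15 -0.02 0 0 0 40" --pt "0 -0.15 -0.02 0 0 0 40"

```text
time_s: 5.45
tcp_pos: [0.422, -0.2002, 0.2474]
tool_rot: [0.707, 0.001, 0.707, -0.001]
contact_force: [0.3, -0.4, -6.7]
gripper_width: 0.501
```

```bash
python3 - <<'E'
from h import *
d=get_image("wrist");st()
f=d["frame"][:,:,::-1].copy()
for t in("liner_yellow","liner_white","park_block","hex_keys","mill","weight_50g"):
    for r in regions_of("wrist",t)[:2]: 
        m=np.argwhere(r["region"]).mean(0)[::-1];print(t,round(r["score"],2),r["extent"],m.round(1),np.round(bp(d,*m,.01),4))
t=np.linspace(0,2*np.pi,60)
for q in((.463,-.219),(.472,-.305)):
    for rr,z in((.027,.01),(.03,.02)):
        pp=proj(d,np.c_[q[0]+rr*np.cos(t),q[1]+rr*np.sin(t),np.full(60,z)]);cv2.polylines(f,[np.int32(pp)],True,(0,0,255),1)
cv2.imwrite("pics/w3.png",cv2.resize(f,None,fx=1.5,fy=1.5));np.savez("w3.npz",**d)
E
```

```text
t 5.5 tcp [ 0.4222 -0.1988  0.2474] yaw 90.0 xax [-0.001  0.001 -1.   ] F [-0.35  0.69 -6.24] g 0.502 j [-0.47  0.15  1.8   0.    1.2  -2.04]
liner_yellow 0.97 [207.6, 182.1, 43.0, 29.1] [227.2 193.2] [ 0.4547 -0.226   0.01  ]
liner_white 0.65 [148.4, 188.9, 39.2, 38.1] [166.9 207.1] [ 0.4729 -0.3038  0.01  ]
hex_keys 0.91 [24.2, 175.1, 76.1, 31.1] [ 63.  190.2] [ 0.4502 -0.4332  0.01  ]
hex_keys 0.62 [212.4, 180.7, 35.9, 36.2] [226.8 193.7] [ 0.4553 -0.2266  0.01  ]
mill 0.61 [327.9, 210.6, 123.5, 123.1] [387.  251.4] [ 0.5361 -0.0137  0.01  ]
weight_50g 0.82 [310.7, 152.4, 23.6, 14.2] [324.2 158.4] [ 0.4106 -0.1065  0.01  ]
```

View pics/w3.png

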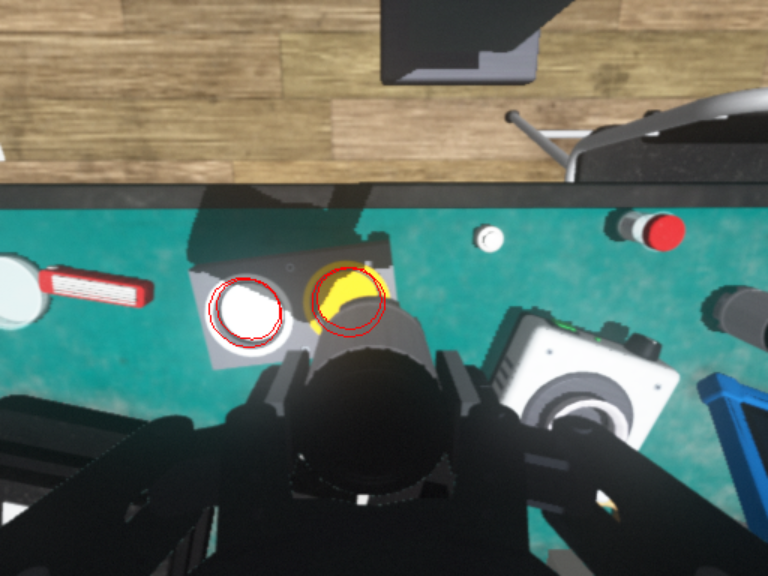

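The wrist view (1.5x) shows the white ring centred at about (249.5,312). The yellow ring is partly hidden by the held cup, at about (348.5,303), and the mill is at lower right with its collar at about (580,400).

```bash
python3 - <<'E'
from h import *
d=dict(np.load("w3.npz"))
b=lambda u,v,z:bp(d,(u+.5)/1.5-.5,(v+.5)/1.5-.5,z)
W=b(249.5,312,.02);Y=b(348.5,303,.02);print("W",W,"Y",Y,np.linalg.norm(W-Y),np.degrees(np.arctan2(*(Y-W)[[0,1]])))
print("edge",b(190,268,.02),b(388,236,.02))
# segment saturated yellow / white ring outer
hsv=cv2.cvtColor(d["frame"],cv2.COLOR_RGB2HSV)
for n,m in(("Y",(hsv[...,1]>120)&(abs(hsv[...,0].astype(int)-27)<8)),("W",(hsv[...,1]<30)&(hsv[...,2]>170))):
    m=m.astype(np.uint8);m[:165]=0;m[260:]=0;m[:,:130]=0;m[:,270:]=0
    n_,l,s,c=cv2.connectedComponentsWithStats(m);k=1+np.argmax(s[1:,4]);print(n,s[k],c[k])
p=b(580,400,.072);print("collar",p)
E
```

```text
W [ 0.47057458 -0.30188065  0.02      ] Y [ 0.46293684 -0.21939947  0.02      ] 0.08283404642548768 -5.29049105764014
edge [ 0.43295991 -0.34705347  0.02      ] [ 0.40738613 -0.18714143  0.02      ]
Y [212 180  40  34 788] [228.15736041 193.9428934 ]
W [ 130  182   82   64 2906] [165.31589814 215.96283551]
collar [ 0.52348832 -0.04365742  0.072     ]
```

Request:
carry_out --pt "0.0 -0.0205 0.041 0 0 0 40" --pt "0.05 -0.0205 0.041 0 0 0 40" --pt "0.1 -0.0205 0.041 0 0 0 40" --pt "0.15 -0.0205 0.041 0 0 0 40" --pt "0.165 -0.0205 0.041 0 0 0 40"

```text
time_s: 6.3
tcp_pos: [0.4603, -0.2168, 0.0779]
tool_rot: [0.704, 0.001, 0.71, 0.003]
contact_force: [-2.1, 0.9, -6.1]
gripper_width: 0.501
```

```bash
python3 - <<'E'
from h import *
st();d=get_image("wrist");st()
f=d["frame"][:,:,::-1].copy();t=np.linspace(0,2*np.pi,60)
for q in((.462,-.2195),(.471,-.301)):
    for rr,z in((.027,.01),(.03,.02)):
        pp=proj(d,np.c_[q[0]+rr*np.cos(t),q[1]+rr*np.sin(t),np.full(60,z)]);cv2.polylines(f,[np.int32(pp)],True,(0,0,255),1)
cv2.imwrite("pics/w4.png",cv2.resize(f,None,fx=1.5,fy=1.5))
E
```

```text
t 6.3 tcp [ 0.4603 -0.2168  0.0779] yaw 90.1 xax [-0.01   0.005 -1.   ] F [-2.08  0.89 -6.09] g 0.501 j [-0.46  0.4   1.94  0.    0.82 -2.04]
t 6.35 tcp [ 0.4605 -0.217   0.0775] yaw 90.1 xax [-0.01   0.005 -1.   ] F [-0.13 -0.41 -8.79] g 0.5 j [-0.46  0.4   1.94  0.    0.82 -2.04]
```

View pics/w4.png

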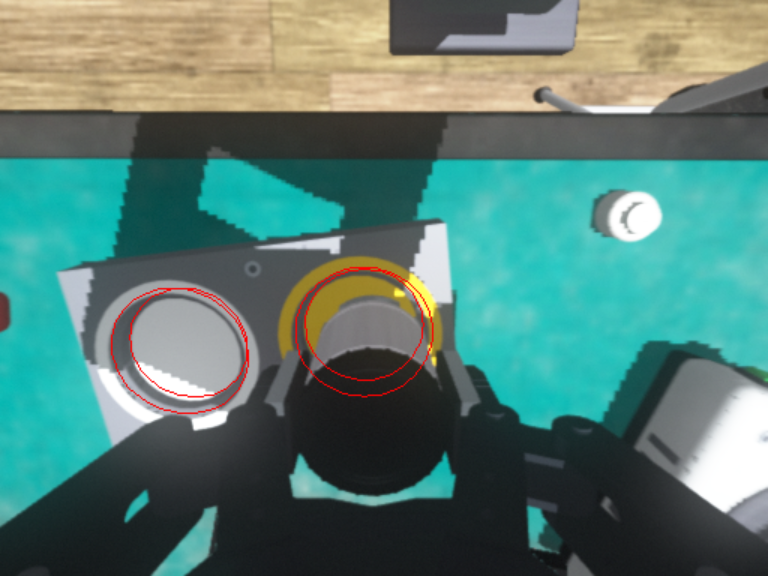

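Request:
carry_out --pt "0.0 -0.002 0 0 0 0 40" --pt "0.008 -0.002 0 0 0 0 40" --pt "0.012 -0.002 0 0 0 0 40" --pt "0.016 -0.002 0 0 0 0 40" --pt "0.018 -0.002 0 0 0 0 40"

```text
time_s: 6.85
tcp_pos: [0.4636, -0.2214, 0.0651]
tool_rot: [0.707, -0.001, 0.707, 0.0]
contact_force: [0.2, -0.5, -5.9]
gripper_width: 0.5
```

```bash
python3 - <<'E'
from h import *
st()
E
```

```text
t 6.85 tcp [ 0.4636 -0.2214  0.0651] yaw 90.1 xax [ 0.001 -0.    -1.   ] F [ 0.17 -0.55 -5.88] g 0.5 j [-0.47  0.42  1.95  0.    0.78 -2.04]
```

Request:
carry_out --pt "0.002 0 0 0 0 0 40" --pt "0.004 0 0 0 0 0 40" --pt "0.006 0 0 0 0 0 40" --pt "0.007 0 0 0 0 0 40" --pt "0.0075 0 0 0 0 0 40"

```text
time_s: 7.35
tcp_pos: [0.4634, -0.2213, 0.0572]
tool_rot: [0.707, -0.0, 0.707, 0.0]
contact_force: [0.2, 0.6, -7.2]
gripper_width: 0.498
```

Request:
carry_out --pt "0.0005 0 0 0 0 0 40" --pt "0.001 0 0 0 0 0 40"

```text
time_s: 7.55
tcp_pos: [0.4635, -0.2213, 0.0564]
tool_rot: [0.707, -0.0, 0.707, 0.0]
contact_force: [-0.9, 0.4, -4.9]
gripper_width: 0.503
```

Request:
carry_out --pt "0.0005 0 0 0 0 0 40" --pt "0.001 0 0 0 0 0 40" --pt "0.0015 0 0 0 0 0 40" --pt "0.0015 0 0 0 0 0 40"

```text
time_s: 7.95
tcp_pos: [0.4636, -0.2214, 0.0553]
tool_rot: [0.707, -0.0, 0.707, 0.0]
contact_force: [-1.8, 0.6, 1.2]
gripper_width: 0.499
```

Request:
carry_out --pt "0 0 0 0 0 0 75" --pt "0 0 0 0 0 0 75" --pt "0 0 0 0 0 0 75" --pt "0 0 0 0 0 0 75"

```text
time_s: 8.35
tcp_pos: [0.4638, -0.2214, 0.055]
tool_rot: [0.707, -0.001, 0.707, 0.0]
contact_force: [0.4, 0.2, -0.1]
gripper_width: 0.748
```

Request:
carry_out --pt "-0.02 0 0 0 0 0 75" --pt "-0.05 0 0 0 0 0 100" --pt "-0.1 0 0 0 0 0 100" --pt "-0.14 0 0 0 0 0 100" --pt "-0.16 0.05 0 0 0 0 100"

```text
time_s: 8.85
tcp_pos: [0.466, -0.1786, 0.2176]
tool_rot: [0.71, -0.0, 0.704, -0.003]
contact_force: [0.7, 1.3, -1.0]
gripper_width: 0.997
```

```bash
python3 - <<'E'
from h import *
d=get_image("wrist");st();np.savez("w5.npz",**d)
f=d["frame"][:,:,::-1].copy();t=np.linspace(0,2*np.pi,60)
for q,L in(((.462,-.2215),((.022,.074),(.03,.02))),((.473,-.302),((.027,.01),(.035,.02))),((.553,-.035),((.028,.072),(.032,.072)))):
    for rr,z in L:
        pp=proj(d,np.c_[q[0]+rr*np.cos(t),q[1]+rr*np.sin(t),np.full(60,z)]);cv2.polylines(f,[np.int32(pp)],True,(0,0,255),1)
cv2.imwrite("pics/w5.png",cv2.resize(f,None,fx=1.5,fy=1.5))
E
```

```text
t 8.9 tcp [ 0.4651 -0.1704  0.2188] yaw 90.0 xax [ 0.008  0.002 -1.   ] F [-1.31  6.59  0.22] g 1.0 j [-0.38  0.21  1.79  0.01  1.13 -1.95]
```

View pics/w5.png

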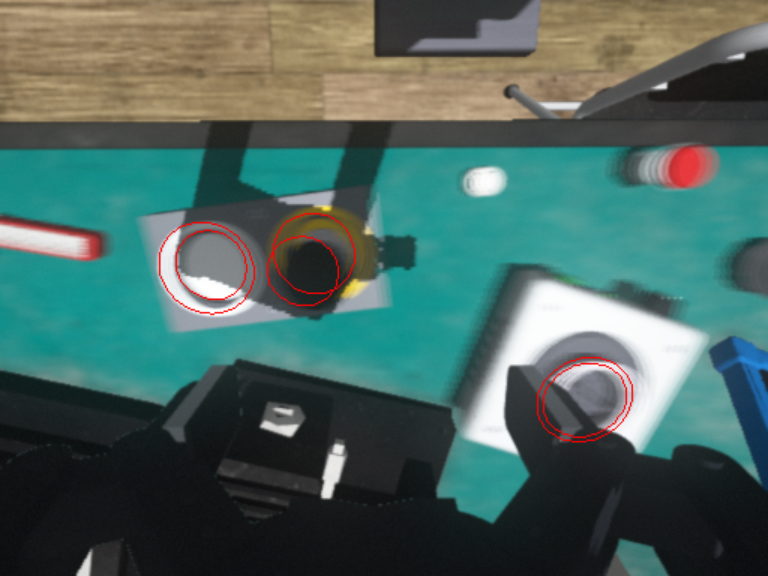

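Request:
carry_out --pt "-0.02 0.05 0 0 0 0 100" --pt "-0.02 0.1 0 0 0 0 100" --pt "-0.02 0.136 0 0 0 0 100" --pt "-0.02 0.136 0 0 0 0 100" --pt "-0.02 0.136 0 0 0 0 100"

```text
time_s: 9.4
tcp_pos: [0.4631, -0.0384, 0.2333]
tool_rot: [0.707, -0.001, 0.707, 0.001]
contact_force: [-0.6, -0.1, 0.1]
gripper_width: 0.999
```

```bash
python3 - <<'E'
from h import *
d=get_image("wrist");st();np.savez("w6.npz",**d)
f=d["frame"][:,:,::-1]
c=proj(d,[[.553,-.035,.07]])[0];print(c)
u,v=np.int32(c-[60,55]);print(u,v)
cr=f[v:v+110,u:u+120]
cv2.imwrite("pics/w6.png",cv2.resize(cr,None,fx=6,fy=5.45,interpolation=cv2.INTER_CUBIC) if 0 else cv2.resize(cr,None,fx=5,fy=5,interpolation=cv2.INTER_CUBIC))
E
```

```text
t 9.45 tcp [ 0.4632 -0.0392  0.2332] yaw 90.1 xax [-0. -0. -1.] F [-0.19  0.12  0.17] g 1.001 j [-0.11  0.16  1.83 -0.    1.16 -1.68]
[250.51059297 262.88280109]
190 207
```

View pics/w6.png

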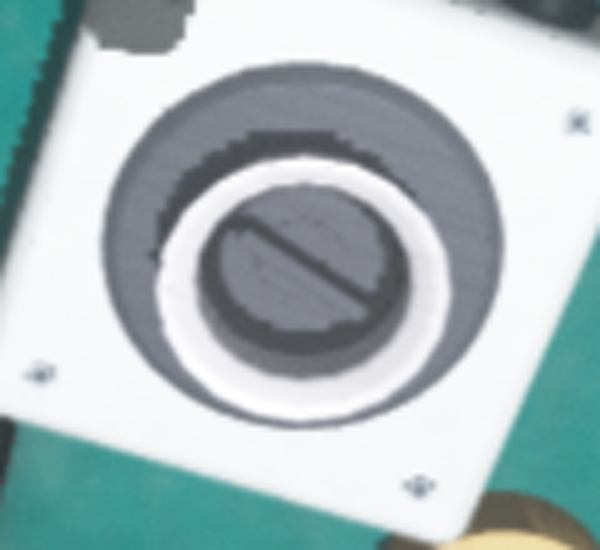

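The crop shows the collar top centred at about (303.5,287.5) and the dog as a dark bar from (235,217) to (372,302).

```bash
python3 - <<'E'
from h import *
d=dict(np.load("w6.npz"));b=lambda u,v,z:bp(d,190+(u+.5)/5-.5,207+(v+.5)/5-.5,z)
c=b(303.5,287.5,.072);print("axis collar",c, "diam",b(155,287,.072)-b(452,287,.072), b(303,153,.072)-b(303,422,.072))
p,q=b(235,217,.065),b(372,302,.065);print("dog",p,q,(p+q)/2,np.linalg.norm(p-q),np.degrees(np.arctan2((q-p)[1],(q-p)[0])))
for t in np.linspace(0,6.28,1): pass
i=b(305,281,.068);print("inner",i)
plan([.469,.2385,.2],np.pi/2)
E
```

```text
axis collar [ 0.55334887 -0.03523805  0.072     ] diam [ 0.00025965 -0.06372494  0.        ] [-6.44502415e-02 -3.50839753e-04  5.55111512e-17]
dog [ 0.54027805 -0.05010808  0.065     ] [ 0.56076475 -0.02004991  0.065     ] [ 0.5505214  -0.03507899  0.065     ] 0.03637579727038276 55.72287830316607
inner [ 0.5540066 -0.034883   0.068    ]
shift [0.0331 0.2777 0.0064] turn [ 0.002 -0.     0.   ]
```

Request:
carry_out --pt "0 0.05 0 0 0 0 100" --pt "0 0.1 0.0 0 0 0 100" --pt "0 0.15 0.0 0 0 0 100" --pt "0.0 0.2 0.005 0 0 0 100" --pt "0.03 0.25 0.006 0 0 0 100"

```text
time_s: 9.95
tcp_pos: [0.472, 0.2055, 0.2103]
tool_rot: [0.71, 0.001, 0.704, 0.001]
contact_force: [1.8, 0.6, -0.8]
gripper_width: 0.996
```

Request:
carry_out --pt "0.03 0.0245 0 0 0 0 100" --pt "0.08 0.0245 0 0 0 0 100" --pt "0.13 0.0245 0.0 0 0 0 100" --pt "0.155 0.0245 0.0 0 0 0 100" --pt "0.16 0.0245 0 0 0 0 100"

```text
time_s: 10.45
tcp_pos: [0.4674, 0.226, 0.0444]
tool_rot: [0.705, -0.001, 0.709, -0.001]
contact_force: [-0.0, -0.1, 0.3]
gripper_width: 0.999
```

```bash
python3 - <<'E'
from h import *
d=get_image("wrist");st()
for r in regions_of("wrist","cup_1")[:3]:
    m=r["region"]; print(r["score"],r["extent"])
g=cv2.cvtColor(d["frame"],cv2.COLOR_RGB2GRAY)
c=proj(d,[[.47,.238,.064]])[0];print(c)
# lid left/right edges and top edge by profile
u,v=np.int32(c);print("row",g[v,u-75:u+75:3]);print("col",g[v-90:v+60:3,u])
E
```

```text
t 10.5 tcp [0.4684 0.2266 0.0456] yaw 90.0 xax [-0.004 -0.002 -1.   ] F [ 0.62 -0.26 -0.86] g 1.004 j [ 0.43  0.45  1.95 -0.    0.74 -1.14]
0.97 [0.9, 206.1, 111.4, 105.5]
0.79 [218.1, 206.8, 104.6, 127.4]
[275.82275246 293.48700922]
row [156 152 148 149 147 150 128  32  32  30  30  27  29  28  29  27  29  25
  26  26  26  22  25  25  20  24  24  25  25  25  25  25  26  29  27  28
  30  30  29  32  31  84 153 153 155 159 153  95  34  32]
col [ 69  70 101 129 117 115 116 113 115 113 115 115 114 137  38  30  28  30
  32  29  28  27  27  27  25  28  23  26  24  20  24  24  22  25  23  24
  25  22  22  23  21  24  24  28  25  29  25  25  25  23]
```

```bash
python3 - <<'E'
from h import *
d=get_image("wrist");st();t=np.linspace(0,2*np.pi,200)
g=cv2.cvtColor(d["frame"],cv2.COLOR_RGB2GRAY)
for x in(.466,.468,.47,.472):
    pp=proj(d,np.c_[x+.022*np.cos(t),.2375+.022*np.sin(t),np.full(200,.064)]);print(x,pp.min(0),pp.max(0))
c=g[225:270,273].astype(int);print(c.tolist());plan([.47,.2375,.0446],np.pi/2)
E
```

```text
t 10.6 tcp [0.4702 0.2278 0.0486] yaw 90.0 xax [ 0.002  0.001 -1.   ] F [0.69 0.43 0.65] g 1.001 j [ 0.43  0.45  1.95 -0.    0.74 -1.14]
0.466 [218.01847915 226.88613056] [324.83782704 321.52665116]
0.468 [218.15682115 231.61305748] [324.49704616 325.40710124]
0.47 [218.29392955 236.29573659] [324.15931056 329.25461824]
0.472 [218.42982078 240.9347863 ] [323.82457961 333.06961964]
[113, 112, 114, 113, 113, 114, 113, 112, 115, 125, 134, 118, 72, 40, 31, 32, 30, 30, 31, 30, 30, 31, 32, 28, 28, 32, 33, 32, 30, 29, 30, 28, 28, 29, 28, 27, 27, 29, 27, 26, 26, 27, 27, 27, 27]
shift [ 0.004   0.0096 -0.0002] turn [-0.     0.002 -0.001]
```

Request:
carry_out --pt "0.004 0.01 0.0005 0 0 0 100" --pt "0.004 0.01 0.0005 0 0 0 40" --pt "0.004 0.01 0.0005 0 0 0 40" --pt "0.004 0.01 0.0005 0 0 0 40" --pt "0.004 0.01 0.0005 0 0 0 40"

```text
time_s: 11.1
tcp_pos: [0.4695, 0.2385, 0.0446]
tool_rot: [0.708, -0.0, 0.707, 0.001]
contact_force: [-1.1, -0.0, 4.9]
gripper_width: 0.504
```

Request:
carry_out --pt "-0.02 0 0 0 0 0 40" --pt "-0.05 0 0 0 0 0 40" --pt "-0.05 0 0 0 0 0 40" --pt "-0.05 0 0 0 0 0 40" --pt "-0.05 0 0 0 0 0 40"

```text
time_s: 11.6
tcp_pos: [0.4684, 0.2378, 0.0927]
tool_rot: [0.706, -0.001, 0.708, 0.0]
contact_force: [0.4, 0.3, -1.4]
gripper_width: 0.504
```

```bash
python3 - <<'E'
from h import *
st()
F=[]
for _ in range(5): d=get_image("wrist");F.append(sense()["contact_force"])
print(np.mean(F,0));st()
E
```

```text
t 11.6 tcp [0.4684 0.2378 0.0927] yaw 90.1 xax [-0.002 -0.001 -1.   ] F [ 0.41  0.28 -1.4 ] g 0.504 j [ 0.45  0.39  1.89  0.    0.86 -1.12]
[ 0.36259321  0.31998393 -1.39108302]
t 11.85 tcp [0.4689 0.2381 0.093 ] yaw 90.1 xax [-0.001 -0.001 -1.   ] F [ 0.34  0.14 -1.09] g 0.505 j [ 0.45  0.39  1.89  0.    0.86 -1.12]
```

Cup 2 weighs about 1.4 N, so it is the empty one and goes to the white nest.

Request:
carry_out --pt "-0.04 0 -0.005 0 0 0 40" --pt "-0.08 -0.02 -0.015 0 0 0 40" --pt "-0.11 -0.05 -0.02 0 0 0 40" --pt "-0.12 -0.09 -0.02 0 0 0 40" --pt "-0.12 -0.13 -0.02 0 0 0 40"

```text
time_s: 12.35
tcp_pos: [0.4502, 0.1075, 0.2157]
tool_rot: [0.709, -0.001, 0.705, 0.001]
contact_force: [0.9, -0.7, -1.5]
gripper_width: 0.502
```

Request:
carry_out --pt "0 -0.04 0 0 0 0 40" --pt "0 -0.085 0 0 0 0 40" --pt "0 -0.13 0 0 0 0 40" --pt "0 -0.175 0 0 0 0 40" --pt "0 -0.22 0 0 0 0 40"

```text
time_s: 12.85
tcp_pos: [0.4492, -0.1135, 0.2136]
tool_rot: [0.707, -0.0, 0.707, 0.001]
contact_force: [0.4, -0.8, -0.6]
gripper_width: 0.508
```

Request:
carry_out --pt "0 -0.045 0 0 0 0 40" --pt "0 -0.09 0.005 0 0 0 40" --pt "0 -0.13 0.01 0 0 0 40" --pt "0 -0.17 0.0155 0 0 0 40" --pt "0 -0.19 0.0235 0 0 0 40"

```text
time_s: 13.35
tcp_pos: [0.4731, -0.3049, 0.2132]
tool_rot: [0.707, 0.0, 0.707, -0.001]
contact_force: [1.1, -0.1, -1.4]
gripper_width: 0.508
```

```bash
python3 - <<'E'
from h import *
st();plan([.473,-.302,.08],np.pi/2)
E
```

```text
t 13.35 tcp [ 0.4731 -0.3049  0.2132] yaw 89.9 xax [-0.001 -0.001 -1.   ] F [ 1.07 -0.09 -1.38] g 0.508 j [-0.59  0.33  1.65 -0.    1.17 -2.16]
shift [ 0.1332  0.0029 -0.    ] turn [-0.001 -0.001  0.001]
```

Request:
carry_out --pt "0.04 0 0 0 0 0 40" --pt "0.085 0 0 0 0 0 40" --pt "0.12 0 0 0 0 0 40" --pt "0.133 0 0 0 0 0 40" --pt "0.133 0 0 0 0 0 40"

```text
time_s: 13.85
tcp_pos: [0.4725, -0.3011, 0.079]
tool_rot: [0.706, 0.0, 0.708, 0.001]
contact_force: [0.8, 0.1, -1.3]
gripper_width: 0.5
```

```bash
python3 - <<'E'
from h import *
d=get_image("wrist");st()
f=d["frame"][:,:,::-1].copy();t=np.linspace(0,2*np.pi,60)
for q in((.462,-.2215),(.473,-.302)):
    for rr,z in((.027,.01),(.035,.02)):
        pp=proj(d,np.c_[q[0]+rr*np.cos(t),q[1]+rr*np.sin(t),np.full(60,z)]);cv2.polylines(f,[np.int32(pp)],True,(0,0,255),1)
cv2.imwrite("pics/w7.png",cv2.resize(f,None,fx=1.5,fy=1.5))
E
```

```text
t 13.9 tcp [ 0.4737 -0.3019  0.0808] yaw 90.1 xax [-0.  0. -1.] F [ 0.54  0.11 -0.99] g 0.501 j [-0.59  0.46  1.82  0.    0.87 -2.16]
```

View pics/w7.png

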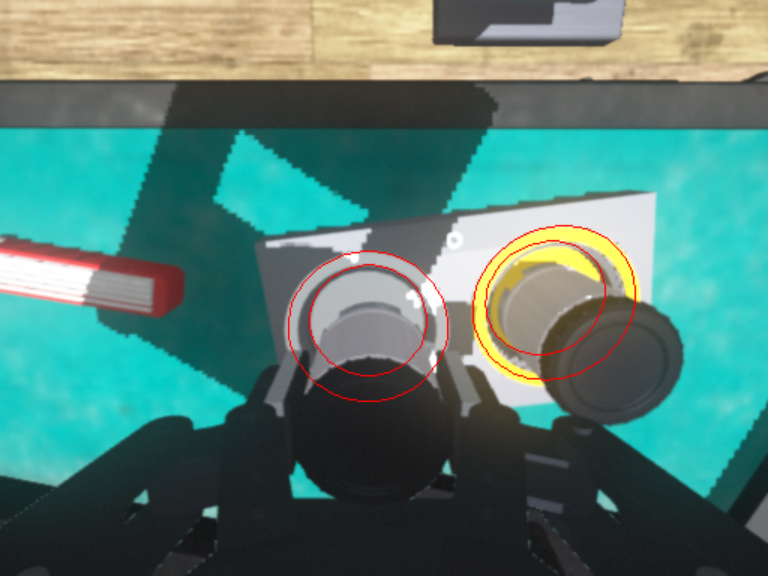

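The white nest matches the overlay, and the dummy stands upright in the yellow nest. Lowering now.

Request:
carry_out --pt "0.008 0 0 0 0 0 40" --pt "0.014 0 0 0 0 0 40" --pt "0.018 0 0 0 0 0 40" --pt "0.021 0 0 0 0 0 40" --pt "0.0235 0 0 0 0 0 40"

```text
time_s: 14.4
tcp_pos: [0.4735, -0.3017, 0.0573]
tool_rot: [0.707, -0.0, 0.707, 0.0]
contact_force: [-0.3, -0.4, -1.2]
gripper_width: 0.502
```

Request:
carry_out --pt "0.0005 0 0 0 0 0 40" --pt "0.001 0 0 0 0 0 40" --pt "0.0015 0 0 0 0 0 40" --pt "0.0015 0 0 0 0 0 40"

```text
time_s: 14.8
tcp_pos: [0.4735, -0.3017, 0.0558]
tool_rot: [0.707, -0.0, 0.707, 0.0]
contact_force: [-0.9, 0.7, -1.6]
gripper_width: 0.506
```

Request:
carry_out --pt "0.0005 0 0 0 0 0 40" --pt "0.001 0 0 0 0 0 40" --pt "0.0015 0 0 0 0 0 40" --pt "0.0015 0 0 0 0 0 40"

```text
time_s: 15.2
tcp_pos: [0.4734, -0.3018, 0.0544]
tool_rot: [0.707, -0.0, 0.707, 0.0]
contact_force: [0.4, -0.0, 0.4]
gripper_width: 0.502
```

Request:
carry_out --pt "0 0 0 0 0 0 66" --pt "0 0 0 0 0 0 66" --pt "0 0 0 0 0 0 66" --pt "0 0 0 0 0 0 66"

```text
time_s: 15.6
tcp_pos: [0.4735, -0.3017, 0.0543]
tool_rot: [0.707, -0.0, 0.707, 0.0]
contact_force: [-0.0, 0.3, 0.8]
gripper_width: 0.659
```

Request:
carry_out --pt "-0.02 0 0 0 0 0 66" --pt "-0.06 0 0 0 0 0 66" --pt "-0.1 0 0 0 0 0 66" --pt "-0.14 0.02 0 0 0 0 100" --pt "-0.16 0.06 0 0 0 0 100"

```text
time_s: 16.1
tcp_pos: [0.4749, -0.2436, 0.2179]
tool_rot: [0.709, -0.001, 0.705, -0.002]
contact_force: [1.3, 0.0, 0.5]
gripper_width: 0.966
```

Request:
carry_out --pt "0 0.04 0 0 0 0 100" --pt "0 0.08 -0.005 0 0 0 100" --pt "0 0.12 -0.01 0 0 0 100" --pt "0 0.165 -0.01 0 0 0 100" --pt "0 0.21 -0.01 0 0 0 100"

```text
time_s: 16.6
tcp_pos: [0.4626, -0.0302, 0.2145]
tool_rot: [0.707, -0.0, 0.707, 0.0]
contact_force: [1.4, 0.9, 0.4]
gripper_width: 0.998
```

Request:
carry_out --pt "0 0.04 0 0 0 0 100" --pt "0 0.08 0 0 0 0 100" --pt "0 0.12 0 0 0 0 100" --pt "0 0.145 0 0 0 0 100" --pt "0 0.155 0 0 0 0 100"

```text
time_s: 17.1
tcp_pos: [0.4627, 0.1253, 0.2143]
tool_rot: [0.707, -0.001, 0.707, 0.002]
contact_force: [0.6, -0.4, 0.1]
gripper_width: 0.998
```

```bash
python3 - <<'E'
from h import *
d=get_image("wrist");st();plan([.4715,.124,.0446],np.pi/2)
g=cv2.cvtColor(d["frame"],cv2.COLOR_RGB2GRAY)
c=proj(d,[[.4715,.124,.064]])[0];print(c)
m=((g<50)*255).astype(np.uint8);m2=np.zeros_like(m);cv2.circle(m2,tuple(np.int32(c).tolist()),34,255,-1);m=cv2.morphologyEx(m&m2,cv2.MORPH_OPEN,np.ones((7,7)))
n,l,s,cc=cv2.connectedComponentsWithStats(m);k=l[int(c[1]),int(c[0])];print(s[k],cc[k],np.round(bp(d,s[k][0]+s[k][2]/2-.5,s[k][1]+s[k][3]/2-.5,.064),4),np.round(bp(d,*cc[k],.06),4))
E
```

```text
t 17.15 tcp [0.4628 0.1254 0.2143] yaw 90.2 xax [ 0.     0.001 -1.   ] F [0.31 0.61 0.8 ] g 1.005 j [ 0.24  0.2   1.83  0.    1.12 -1.33]
shift [ 0.1697 -0.0016  0.0086] turn [ 0.004  0.    -0.001]
[246.07389671 193.88102777]
[ 222  175   37   36 1010] [238.92871287 191.28811881] [0.4701 0.1182 0.064 ] [0.47  0.117 0.06 ]
```

Request:
carry_out --pt "0.04 -0.005 0.0085 0 0 0 100" --pt "0.085 -0.005 0.0085 0 0 0 100" --pt "0.13 -0.005 0.0085 0 0 0 100" --pt "0.155 -0.005 0.0085 0 0 0 100" --pt "0.165 -0.005 0.0085 0 0 0 100"

```text
time_s: 17.65
tcp_pos: [0.4698, 0.1167, 0.0469]
tool_rot: [0.705, -0.001, 0.709, -0.0]
contact_force: [0.1, 0.4, 0.3]
gripper_width: 0.998
```

```bash
python3 - <<'E'
from h import *
d=get_image("wrist");d=get_image("wrist");st();t=np.linspace(0,2*np.pi,200)
f=d["frame"][:,:,::-1].copy()
for x in(.471,):
    for z,r in((.064,.022),(.05,.022)):
        pp=proj(d,np.c_[x+r*np.cos(t),.120+r*np.sin(t),np.full(200,z)]);cv2.polylines(f,[np.int32(pp)],True,(0,255,0),1)
cv2.imwrite("pics/w8.png",cv2.resize(f,None,fx=1.5,fy=1.5))
E
```

```text
t 17.75 tcp [0.471  0.1174 0.0485] yaw 90.0 xax [-0.002 -0.001 -1.   ] F [0.91 0.76 1.02] g 1.001 j [ 0.22  0.41  2.03 -0.    0.71 -1.35]
```

View pics/w8.png

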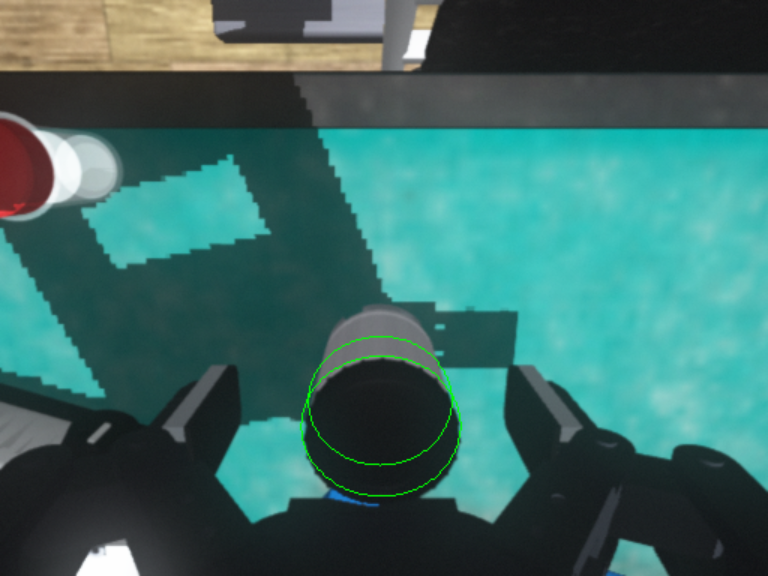

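The overlay matches the lid within 1 mm, so I'm gripping cup 3.

Request:
carry_out --pt "0.004 0.0025 0.0005 0 0 0 100" --pt "0.004 0.0025 0.0005 0 0 0 40" --pt "0.004 0.0025 0.0005 0 0 0 40" --pt "0.004 0.0025 0.0005 0 0 0 40" --pt "0.004 0.0025 0.0005 0 0 0 40"

```text
time_s: 18.25
tcp_pos: [0.4725, 0.1209, 0.0464]
tool_rot: [0.708, -0.0, 0.706, 0.001]
contact_force: [-1.1, -0.4, 5.6]
gripper_width: 0.506
```

Request:
carry_out --pt "-0.02 0 0 0 0 0 40" --pt "-0.05 0 0 0 0 0 40" --pt "-0.05 0 0 0 0 0 40" --pt "-0.05 0 0 0 0 0 40" --pt "-0.05 0 0 0 0 0 40"

```text
time_s: 18.75
tcp_pos: [0.4707, 0.1205, 0.094]
tool_rot: [0.706, -0.001, 0.708, 0.0]
contact_force: [0.3, 0.5, -3.7]
gripper_width: 0.506
```

```bash
python3 - <<'E'
from h import *
st()
F=[];P=[]
for _ in range(5): d=get_image("wrist");F.append(sense()["contact_force"]);P.append(sense()["tcp_pos"])
print(np.mean(F,0),np.mean(P,0));st();plan([.5525,-.035,.2],np.pi/2)
E
```

```text
t 18.75 tcp [0.4707 0.1205 0.094 ] yaw 90.1 xax [-0.003 -0.001 -1.   ] F [ 0.33  0.53 -3.67] g 0.506 j [ 0.23  0.34  1.98  0.    0.82 -1.35]
[-0.03878199  0.21978143 -3.81910094] [0.47109892 0.12060737 0.09416999]
t 19.0 tcp [0.4715 0.1207 0.0945] yaw 90.1 xax [-0.002 -0.    -1.   ] F [-0.    0.07 -3.77] g 0.506 j [ 0.23  0.34  1.98  0.    0.82 -1.35]
shift [-0.1056 -0.1558  0.0807] turn [ 0.001 -0.002  0.   ]
```

Cup 3 weighs about 3.8 N, so it is the filled one and goes to the drive.

Request:
carry_out --pt "-0.04 0 -0.005 0 0 0 40" --pt "-0.08 -0.02 -0.01 0 0 0 40" --pt "-0.11 -0.06 -0.01 0 0 0 40" --pt "-0.12 -0.105 -0.01 0 0 0 40" --pt "-0.12 -0.145 0.0 0 0 0 40"

```text
time_s: 19.5
tcp_pos: [0.4719, -0.0257, 0.2173]
tool_rot: [0.708, -0.001, 0.706, 0.001]
contact_force: [1.7, 1.1, -4.6]
gripper_width: 0.506
```

Request:
carry_out --pt "0 -0.011 0.03 0 0 0 40" --pt "0.01 -0.011 0.07 0 0 0 40" --pt "0.03 -0.011 0.081 0 0 0 40" --pt "0.05 -0.011 0.081 0 0 0 40" --pt "0.05 -0.011 0.081 0 0 0 40"

```text
time_s: 20.0
tcp_pos: [0.551, -0.035, 0.1617]
tool_rot: [0.704, -0.0, 0.71, 0.001]
contact_force: [-1.1, 0.2, -4.2]
gripper_width: 0.503
```

```bash
python3 - <<'E'
from h import *
d=get_image("wrist");st();plan([.5527,-.0352,.125],np.pi/2);t=np.linspace(0,2*np.pi,200)
f=d["frame"][:,:,::-1].copy()
for z,r in((.072,.032),(.072,.028)):
    pp=proj(d,np.c_[.5533+r*np.cos(t),-.0352+r*np.sin(t),np.full(200,z)]);cv2.polylines(f,[np.int32(pp)],True,(0,0,255),1)
p=np.array(sense()["tcp_pos"])
pp=proj(d,np.c_[p[0]+.0005+.022*np.cos(t),p[1]+.022*np.sin(t),np.full(200,p[2]-.046)]);cv2.polylines(f,[np.int32(pp)],True,(0,255,0),1)
cv2.imwrite("pics/w9.png",cv2.resize(f,None,fx=1.5,fy=1.5))
E
```

```text
t 20.05 tcp [ 0.5519 -0.035   0.1635] yaw 90.1 xax [-0.005  0.    -1.   ] F [-0.12  0.81 -3.49] g 0.504 j [-0.08  0.36  1.74  0.    1.05 -1.66]
shift [ 0.0385 -0.0002  0.001 ] turn [ 0.001 -0.005 -0.   ]
```

View pics/w9.png

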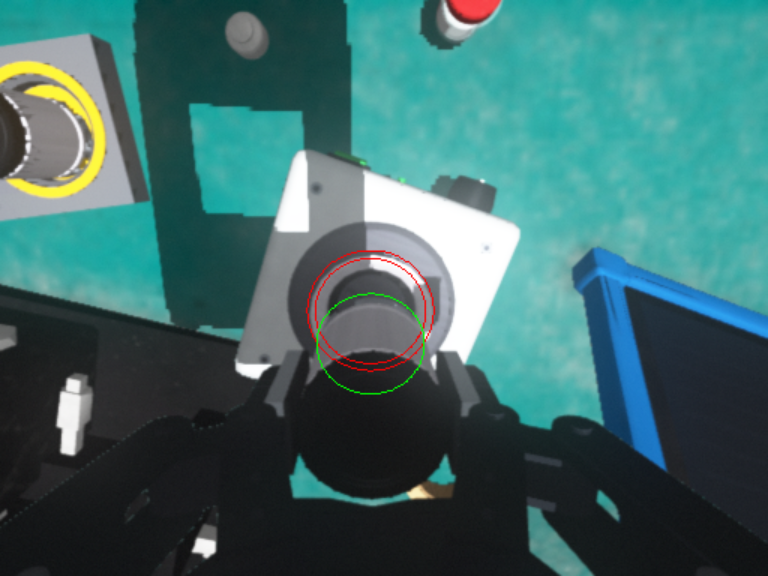

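```bash
python3 - <<'E'
from h import *
d=get_image("wrist");st();t=np.linspace(0,2*np.pi,400);np.savez("w10.npz",**d)
g=cv2.cvtColor(d["frame"],cv2.COLOR_RGB2GRAY)
print("col",g[185:245,247].tolist())
print("bot",g[318:340,247].tolist())
p=np.array(sense()["tcp_pos"]);M=rot().as_matrix()
for dx in(-.002,0,.002,.004):
    for dz,r in((-.046,.022),(-.046,.0205),(.005,.022),(.018,.022)):
        P=np.c_[dx+r*np.cos(t),r*np.sin(t),np.full(400,dz)]
        # tool axes: x down, y=y, z=x
        pp=proj(d,p+P[:,[2]]*-M[:,0]+P[:,[1]]*M[:,1]+P[:,[0]]*M[:,2]);print(dx,dz,r,pp.min(0).round(1),pp.max(0).round(1))
E
```

```text
t 20.1 tcp [ 0.5527 -0.0351  0.1649] yaw 90.1 xax [-0.001  0.    -1.   ] F [ 0.06 -1.45 -3.34] g 0.504 j [-0.08  0.35  1.74  0.    1.05 -1.66]
col [79, 78, 77, 77, 76, 77, 76, 74, 75, 75, 74, 72, 74, 84, 91, 93, 90, 111, 127, 134, 119, 116, 116, 113, 113, 113, 114, 113, 114, 116, 112, 114, 113, 113, 112, 111, 111, 113, 110, 110, 110, 110, 111, 110, 109, 108, 112, 131, 104, 60, 38, 36, 34, 36, 35, 33, 32, 33, 32, 34]
bot [20, 24, 27, 26, 24, 27, 26, 23, 23, 23, 21, 20, 22, 24, 50, 119, 145, 144, 132, 66, 27, 24]
-0.002 -0.046 0.022 [211.2 191.4] [283.1 258.5]
-0.002 -0.046 0.0205 [213.6 193.8] [280.6 256.3]
-0.002 0.005 0.022 [197.6 222.8] [296.  310.8]
-0.002 0.018 0.022 [192.3 235. ] [300.9 330.5]
0 -0.046 0.022 [211.3 194.6] [283.  261.3]
0 -0.046 0.0205 [213.7 197. ] [280.5 259.2]
0 0.005 0.022 [197.8 227.1] [295.8 314.4]
0 0.018 0.022 [192.6 239.8] [300.7 334.5]
0.002 -0.046 0.022 [211.4 197.8] [282.9 264.2]
0.002 -0.046 0.0205 [213.8 200.2] [280.4 262. ]
0.002 0.005 0.022 [198.  231.4] [295.6 318. ]
0.002 0.018 0.022 [192.9 244.5] [300.4 338.3]
0.004 -0.046 0.022 [211.5 201. ] [282.8 267. ]
0.004 -0.046 0.0205 [213.9 203.4] [280.3 264.9]
0.004 0.005 0.022 [198.2 235.7] [295.4 321.6]
0.004 0.018 0.022 [193.1 249.2] [300.2 342.2]
```

```bash
python3 - <<'E'
from h import *
d=dict(np.load("w10.npz"));g=cv2.cvtColor(d["frame"],cv2.COLOR_RGB2GRAY)
p=np.array([.5530,-.0351,.1649])
az=np.radians(np.arange(100,261,5))
print("az(world, 180=toward robot)",np.degrees(az).astype(int).tolist())
for h in(.002,.004,.006,.012,.018):
    pp=proj(d,np.c_[p[0]+.022*np.cos(az),p[1]+.022*np.sin(az),np.full(len(az),p[2]-.046+h)])
    print(h,cv2.remap(g,pp[:,0].astype(np.float32),pp[:,1].astype(np.float32),1).ravel().tolist())
E
```

```text
az(world, 180=toward robot) [100, 105, 110, 115, 119, 125, 130, 135, 140, 145, 150, 155, 160, 165, 170, 175, 180, 185, 190, 195, 200, 205, 210, 215, 220, 225, 230, 235, 239, 245, 250, 255, 260]
0.002 [187, 246, 143, 141, 137, 131, 99, 78, 76, 85, 83, 83, 82, 78, 77, 74, 72, 70, 63, 66, 65, 63, 62, 59, 42, 41, 86, 113, 121, 121, 125, 125, 81]
0.004 [145, 236, 186, 138, 142, 131, 113, 82, 83, 90, 86, 84, 83, 81, 79, 77, 74, 69, 66, 68, 65, 64, 61, 56, 41, 45, 97, 116, 121, 120, 126, 113, 62]
0.006 [142, 214, 244, 139, 141, 134, 118, 91, 93, 97, 94, 92, 91, 87, 87, 85, 83, 78, 76, 73, 64, 65, 61, 53, 45, 54, 103, 119, 119, 123, 127, 85, 58]
0.012 [141, 148, 173, 236, 143, 140, 130, 112, 111, 111, 115, 114, 108, 105, 102, 99, 90, 96, 99, 92, 70, 67, 65, 63, 76, 87, 104, 110, 121, 124, 66, 55, 56]
0.018 [147, 139, 146, 144, 196, 145, 132, 130, 131, 130, 130, 129, 129, 126, 127, 129, 130, 128, 129, 127, 121, 121, 116, 114, 107, 102, 105, 110, 117, 60, 55, 54, 73]
```

Request:
carry_out --pt "0.015 0 0.0005 0 0 0 40" --pt "0.03 0 0.0005 0 0 0 40" --pt "0.04 0 0.0005 0 0 0 40" --pt "0.044 0 0.0005 0 0 0 40" --pt "0.044 0 0.0005 0 0 0 40"

```text
time_s: 20.6
tcp_pos: [0.5536, -0.0351, 0.1215]
tool_rot: [0.707, -0.0, 0.707, 0.0]
contact_force: [-0.6, -0.4, -2.9]
gripper_width: 0.502
```

Request:
carry_out --pt "0.001 0 0 0 0 0 40" --pt "0.002 0 0 0 0 0 40" --pt "0.003 0 0 0 0 0 40" --pt "0.004 0 0 0 0 0 40" --pt "0.004 0 0 0 0 0 40"

```text
time_s: 21.1
tcp_pos: [0.5535, -0.0351, 0.1172]
tool_rot: [0.707, -0.0, 0.707, 0.0]
contact_force: [-1.2, -0.4, -3.9]
gripper_width: 0.502
```

Request:
carry_out --pt "0.001 0 0 0 0 0 40" --pt "0.002 0 0 0 0 0 40" --pt "0.003 0 0 0 0 0 40" --pt "0.004 0 0 0 0 0 40" --pt "0.004 0 0 0 0 0 40"

```text
time_s: 21.6
tcp_pos: [0.5535, -0.0351, 0.1131]
tool_rot: [0.707, -0.0, 0.707, 0.0]
contact_force: [0.7, 0.6, -3.6]
gripper_width: 0.504
```

Request:
carry_out --pt "0.0005 0 0 0 0 0 40" --pt "0.001 0 0 0 0 0 40" --pt "0.0015 0 0 0 0 0 40" --pt "0.002 0 0 0 0 0 40" --pt "0.002 0 0 0 0 0 40"

```text
time_s: 22.1
tcp_pos: [0.5536, -0.0351, 0.112]
tool_rot: [0.707, -0.0, 0.707, 0.0]
contact_force: [-1.5, -0.4, 3.3]
gripper_width: 0.502
```

Request:
carry_out --pt "-0.0005 0 0 0 0 0 40" --pt "-0.001 0 0 0 0 0 40" --pt "-0.001 0 0 0 0 0 40"

```text
time_s: 22.4
tcp_pos: [0.5536, -0.0351, 0.1121]
tool_rot: [0.707, -0.0, 0.707, 0.0]
contact_force: [-0.1, -0.3, 1.0]
gripper_width: 0.507
```

```bash
python3 - <<'E'
from h import *
F=[];P=[];T=[]
for _ in range(4): d=get_image("wrist");s=sense();F.append(s["contact_force"]);P.append(s["tcp_pos"]);T.append(s["ft_torque"])
print(np.mean(F,0).round(2),np.mean(P,0).round(4),np.mean(T,0).round(3))
E
```

```text
[-1.54 -0.14 -0.05] [ 0.5536 -0.0351  0.1122] [-0.009  0.15   0.018]
```

The contact is stiff with Fx of -1.5 N, so the cup is on the collar's flare on the far side. I'm shifting it toward -x.

Request:
carry_out --pt "-0.001 0 -0.0005 0 0 0 40" --pt "-0.001 0 -0.0015 0 0 0 40" --pt "0 0 -0.0015 0 0 0 40" --pt "0.0005 0 -0.0015 0 0 0 40" --pt "0.0005 0 -0.0015 0 0 0 40"

```text
time_s: 23.1
tcp_pos: [0.552, -0.0351, 0.1115]
tool_rot: [0.707, -0.0, 0.707, 0.0]
contact_force: [0.8, 0.3, -3.8]
gripper_width: 0.503
```

```bash
cat > f.py <<'E'
from h import *
F=[];P=[];T=[]
for _ in range(3): d=get_image("wrist");s=sense();F.append(s["contact_force"]);P.append(s["tcp_pos"]);T.append(s["ft_torque"])
print(np.mean(F,0).round(2),np.mean(P,0).round(4),np.mean(T,0).round(3),s["time_s"])
E
python3 f.py
```

```text
[-0.61  0.43 -3.39] [ 0.5521 -0.0351  0.1117] [ 0.009  0.008 -0.005] 23.25
```

Request:
carry_out --pt "0.0005 0 0 0 0 0 40" --pt "0.001 0 0 0 0 0 40" --pt "0.0015 0 0 0 0 0 40" --pt "0.0015 0 0 0 0 0 40"

```text
time_s: 23.65
tcp_pos: [0.5522, -0.0351, 0.1105]
tool_rot: [0.707, -0.0, 0.707, 0.0]
contact_force: [-1.3, -0.3, -1.4]
gripper_width: 0.505
```

```bash
python3 f.py
```

```text
[-0.23 -0.01 -1.02] [ 0.5522 -0.0351  0.1105] [0.024 0.079 0.006] 23.8
```

Request:
carry_out --pt "0.0004 0 0 0 0 0 40" --pt "0.0008 0 0 0 0 0 40" --pt "0.0008 0 0 0 0 0 40"

```text
time_s: 24.1
tcp_pos: [0.5522, -0.0351, 0.1096]
tool_rot: [0.707, -0.0, 0.707, 0.0]
contact_force: [-1.6, 0.1, 0.5]
gripper_width: 0.505
```

```bash
python3 f.py
```

```text
[-0.13 -0.13  0.21] [ 0.5522 -0.0351  0.1096] [0.056 0.081 0.019] 24.25
```

That gives about 1.3 N/mm, which is the sprung dog. I'm turning under about 4 N.

Request:
carry_out --pt "0 0 0 0.06 0 0 40" --pt "0 0 0 0.12 0 0 40" --pt "0 0 0 0.18 0 0 40" --pt "0 0 0 0.24 0 0 40" --pt "0 0 0 0.24 0 0 40"

```text
time_s: 24.75
tcp_pos: [0.5524, -0.0351, 0.1097]
tool_rot: [0.702, 0.084, 0.702, -0.084]
contact_force: [-0.4, -0.0, 0.2]
gripper_width: 0.507
```

Request:
carry_out --pt "0 0 0 0.06 0 0 40" --pt "0 0 0 0.12 0 0 40" --pt "0 0 0 0.18 0 0 40" --pt "0 0 0 0.24 0 0 40" --pt "0 0 0 0.24 0 0 40"

```text
time_s: 25.25
tcp_pos: [0.5524, -0.0351, 0.1096]
tool_rot: [0.687, 0.167, 0.687, -0.167]
contact_force: [0.8, 0.8, 0.1]
gripper_width: 0.504
```

Request:
carry_out --pt "0 0 0 0.06 0 0 40" --pt "0 0 0 0.12 0 0 40" --pt "0 0 0 0.18 0 0 40" --pt "0 0 0 0.24 0 0 40" --pt "0 0 0 0.24 0 0 40"

```text
time_s: 25.75
tcp_pos: [0.5523, -0.035, 0.1096]
tool_rot: [0.662, 0.248, 0.662, -0.248]
contact_force: [0.1, -0.1, 0.3]
gripper_width: 0.504
```

Request:
carry_out --pt "0 0 0 0.06 0 0 40" --pt "0 0 0 0.12 0 0 40" --pt "0 0 0 0.18 0 0 40" --pt "0 0 0 0.24 0 0 40" --pt "0 0 0 0.24 0 0 40"

```text
time_s: 26.25
tcp_pos: [0.5528, -0.0347, 0.1096]
tool_rot: [0.628, 0.326, 0.627, -0.325]
contact_force: [1.3, 2.1, -0.6]
gripper_width: 0.503
```

Request:
carry_out --pt "0 0 0 0.06 0 0 40" --pt "0 0 0 0.12 0 0 40" --pt "0 0 0 0.18 0 0 40" --pt "0 0 0 0.24 0 0 40" --pt "0 0 0 0.24 0 0 40"

```text
time_s: 26.75
tcp_pos: [0.5527, -0.0345, 0.1092]
tool_rot: [0.584, 0.399, 0.584, -0.398]
contact_force: [2.8, 4.1, -3.6]
gripper_width: 0.507
```

```bash
python3 f.py; python3 -c "from h import *;st();M=rot().as_matrix();print(M.T@[.001,.001,0])"
```

```text
[ 3.77  3.95 -4.39] [ 0.5527 -0.0346  0.1092] [ 0.805 -0.739  0.066] 26.9
t 26.9 tcp [ 0.5527 -0.0346  0.1093] yaw 21.5 xax [ 0.001  0.001 -1.   ] F [ 2.79  4.18 -5.08] g 0.503 j [-0.08  0.41  1.81  0.    0.92 -0.46]
[ 2.45837060e-06  1.29661618e-03 -5.64606438e-04]
```

The force is back to the weight alone, so the dog has popped into the slot. I'm relieving the side force and lowering.

Request:
carry_out --pt "0 0.0006 -0.0003 0 0 0 40" --pt "0 0.0012 -0.0005 0 0 0 40" --pt "0 0.0012 -0.0005 0 0 0 40"

```text
time_s: 27.2
tcp_pos: [0.5527, -0.0343, 0.1092]
tool_rot: [0.584, 0.398, 0.584, -0.399]
contact_force: [2.4, 1.8, -4.5]
gripper_width: 0.505
```

```bash
python3 f.py
```

```text
[ 1.8   2.03 -4.45] [ 0.5527 -0.0343  0.1093] [ 0.423 -0.36   0.011] 27.35
```

Request:
carry_out --pt "0 0.001 -0.0005 0 0 0 40" --pt "0.001 0.001 -0.0005 0 0 0 40" --pt "0.002 0.001 -0.0005 0 0 0 40" --pt "0.002 0.001 -0.0005 0 0 0 40"

```text
time_s: 27.75
tcp_pos: [0.5533, -0.0336, 0.1072]
tool_rot: [0.584, 0.399, 0.584, -0.399]
contact_force: [0.1, 0.3, -3.3]
gripper_width: 0.507
```

```bash
python3 f.py
```

```text
[ 0.09 -0.05 -3.3 ] [ 0.5536 -0.0335  0.1074] [ 0.004  0.011 -0.024] 27.9
```

Side forces are gone and the cup sinks freely. Seat contact should come near a TCP height of 0.104.

Request:
carry_out --pt "0.0007 0 0 0 0 0 40" --pt "0.0014 0 0 0 0 0 40" --pt "0.002 0 0 0 0 0 40" --pt "0.0025 0 0 0 0 0 40" --pt "0.0025 0 0 0 0 0 40"

```text
time_s: 28.4
tcp_pos: [0.5537, -0.0334, 0.1049]
tool_rot: [0.584, 0.399, 0.584, -0.399]
contact_force: [-0.2, 0.0, -2.0]
gripper_width: 0.504
```

Request:
carry_out --pt "0.0005 0 0 0 0 0 40" --pt "0.001 0 0 0 0 0 40" --pt "0.001 0 0 0 0 0 40"

```text
time_s: 28.7
tcp_pos: [0.5538, -0.0334, 0.1042]
tool_rot: [0.584, 0.399, 0.584, -0.399]
contact_force: [-0.2, -0.8, -2.4]
gripper_width: 0.502
```

```bash
python3 f.py
```

```text
[-0.39  0.28 -1.97] [ 0.5538 -0.0334  0.1042] [ 0.047  0.051 -0.008] 28.85
```

Request:
carry_out --pt "0.0004 0 0 0 0 0 40" --pt "0.0008 0 0 0 0 0 40" --pt "0.0008 0 0 0 0 0 40"

```text
time_s: 29.15
tcp_pos: [0.5539, -0.0334, 0.1038]
tool_rot: [0.584, 0.399, 0.584, -0.399]
contact_force: [-1.6, -0.2, 2.4]
gripper_width: 0.511
```

```bash
python3 f.py
```

```text
[-2.24 -0.13  4.25] [ 0.5539 -0.0334  0.1037] [-0.02   0.374 -0.038] 29.3
```

TCP 0.1037 puts the underside at about 0.0577 against the seat at 0.058, so the cup is home. Releasing.

Request:
carry_out --pt "-0.0005 0 0 0 0 0 66" --pt "-0.0005 0 0 0 0 0 66" --pt "-0.0005 0 0 0 0 0 66" --pt "-0.0005 0 0 0 0 0 66"

```text
time_s: 29.7
tcp_pos: [0.5539, -0.0334, 0.1035]
tool_rot: [0.584, 0.399, 0.584, -0.399]
contact_force: [0.4, 0.1, 0.9]
gripper_width: 0.656
```

Request:
carry_out --pt "-0.02 0 0 0 0 0 66" --pt "-0.05 0 0 0 0 0 66" --pt "-0.09 0 0 0 0 0 66" --pt "-0.13 0 0 0 0 0 100" --pt "-0.13 0 -0.0 -0.12 0 0 100"

```text
time_s: 30.2
tcp_pos: [0.5568, -0.0336, 0.2397]
tool_rot: [0.611, 0.364, 0.603, -0.36]
contact_force: [-0.2, -0.2, 0.1]
gripper_width: 0.968
```

```bash
python3 f.py;python3 - <<'E'
from h import *
st();plan([.45,-.035,.25],np.pi/2)
E
```

```text
[ 0.35 -0.24 -0.45] [ 0.5544 -0.0334  0.2351] [ 0.011 -0.019  0.014] 30.35
t 30.35 tcp [ 0.5535 -0.0334  0.2336] yaw 28.1 xax [-0.  0. -1.] F [-0.1  -0.5  -1.35] g 1.004 j [-0.08  0.3   1.64  0.    1.21 -0.57]
shift [-0.0164 -0.0921 -0.0473] turn [-1.081 -0.    -0.   ]
```

Request:
carry_out --pt "-0.01 -0.03 -0.016 -0.14 0 0 100" --pt "-0.016 -0.06 -0.032 -0.28 0 0 100" --pt "-0.016 -0.092 -0.047 -0.42 0 0 100" --pt "-0.016 -0.092 -0.047 -0.56 0 0 100" --pt "-0.016 -0.092 -0.047 -0.7 0 0 100"

```text
time_s: 30.85
tcp_pos: [0.4488, -0.0354, 0.2486]
tool_rot: [0.694, 0.132, 0.696, -0.132]
contact_force: [-0.0, -0.1, 0.8]
gripper_width: 1.0
```

Request:
carry_out --pt "0 0 0 -0.14 0 0 100" --pt "0 0 0 -0.28 0 0 100" --pt "0 0 0 -0.38 0 0 100" --pt "0 0 0 -0.38 0 0 100" --pt "0 0 0 -0.38 0 0 100"

```text
time_s: 31.35
tcp_pos: [0.45, -0.0354, 0.2488]
tool_rot: [0.706, 0.001, 0.708, -0.001]
contact_force: [-0.7, -0.6, 0.2]
gripper_width: 0.999
```

```bash
python3 - <<'E'
from h import *
from scipy.optimize import least_squares
d=get_image("wrist");d=get_image("wrist");st();g=cv2.cvtColor(d["frame"],cv2.COLOR_RGB2GRAY)
for n,c0 in(("drive",(.5533,-.0352,.1215)),("Y",(.464,-.2215,.073)),("W",(.473,-.302,.074))):
    c=proj(d,[c0])[0];t=np.linspace(0,2*np.pi,90,endpoint=False)
    e=proj(d,np.c_[c0[0]+.022*np.cos(t),c0[1]+.022*np.sin(t),np.full(90,c0[2])])
    print(n,"pred centre",c.round(1))
    if not(30<c[0]<480 and 30<c[1]<330): continue
    # outward dark->bright edge along each ray
    pts=[]
    for q in e:
        s=np.linspace(.75,1.25,60);L=c+np.outer(s,q-c);pr=cv2.remap(g,L[:,0].astype(np.float32)[None],L[:,1].astype(np.float32)[None],1).ravel().astype(float)
        gr=np.gradient(pr);k=gr.argmax();pts.append((s[k],gr[k]))
    pts=np.array(pts);print("ratio by angle (0=+x)",[(int(np.degrees(a)),round(p[0],2)) for a,p in zip(t[::6],pts[::6])])
for r in regions_of("wrist","cup_1"): print(round(r["score"],2),r["extent"])
get_image("top")
for r in regions_of("top","cup_1"): print("top",round(r["score"],2),r["extent"])
for n in("weight_50g","vial_red","hex_keys"): 
    for r in regions_of("wrist",n)[:1]: m=np.argwhere(r["region"]).mean(0)[::-1];print(n,round(r["score"],2),np.round(bp(d,*m,.012),3))
E
```

```text
t 31.45 tcp [ 0.4503 -0.0354  0.2492] yaw 89.9 xax [-0.001  0.    -1.   ] F [0.38 0.82 1.  ] g 1.0 j [-0.1   0.12  1.82  0.    1.19 -1.67]
drive pred centre [247.9 293.5]
ratio by angle (0=+x) [(0, np.float64(1.0)), (24, np.float64(0.98)), (48, np.float64(0.97)), (72, np.float64(0.95)), (96, np.float64(0.97)), (119, np.float64(1.05)), (144, np.float64(1.09)), (168, np.float64(1.17)), (192, np.float64(1.17)), (216, np.float64(1.13)), (239, np.float64(1.1)), (264, np.float64(0.99)), (288, np.float64(1.0)), (312, np.float64(1.03)), (336, np.float64(1.02))]
Y pred centre [ 70.4 192.4]
ratio by angle (0=+x) [(0, np.float64(1.0)), (24, np.float64(1.06)), (48, np.float64(1.12)), (72, np.float64(1.19)), (96, np.float64(1.22)), (119, np.float64(1.22)), (144, np.float64(1.11)), (168, np.float64(1.02)), (192, np.float64(0.94)), (216, np.float64(0.89)), (239, np.float64(0.86)), (264, np.float64(0.97)), (288, np.float64(1.1)), (312, np.float64(0.96)), (336, np.float64(0.99))]
W pred centre [ -5. 201.]
0.97 [52.5, 165.3, 62.0, 46.1]
0.93 [224.4, 246.4, 45.0, 66.7]
0.79 [1.4, 173.9, 52.7, 50.2]
top 0.66 [336.7, 183.1, 13.9, 14.7]
top 0.41 [353.3, 182.5, 16.8, 13.4]
weight_50g 0.64 [ 0.41  -0.105  0.012]
vial_red 0.66 [0.402 0.017 0.012]
hex_keys 0.49 [0.402 0.017 0.012]
```

```bash
python3 -c "
from station import *
print(finish_job())"
```

```text
the job is handed in; nothing more can be done
None
```

I placed all three cups and handed the job in at about 31.5 s of the 72 s allowed; the hand-in reports no verdict.

| Cup | Weight | Class | Placed in |
|---|---|---|---|
| cup_1 | 6.7 N | solid dummy | yellow nest |
| cup_2 | 1.4 N | empty | white nest |
| cup_3 | 3.8 N | filled | mill's drive |

**Setting cup_3 on the drive:**
- It first caught on the collar's flare with about 7 N. I lifted it slightly, moved it 1.5 mm toward the robot and lowered it again.
- It then rested on the sprung dog (about 1.3 N/mm), and I turned it about 69° under about 4 N until the dog popped into the slot.
- That left side forces of up to 5.5 N, which I relieved before lowering it onto the seat.
- It came home about 7 mm below where it first met the dog, with a final press of about 8 N.

**Last checks:**
- The far edge of cup_3's lid matched the fully-home height in the wrist camera.
- The weight and the vial were where they started.
- The wrist camera found all three cups; the top camera network reported only the two in the nests.

**Not confirmed:**
- I could not confirm the hex keys at the end. The only match the network gave was at the vial's position, but the arm never went near them.
- The final lid-edge check on the yellow cup was inconclusive, and the white cup was too close to the frame edge for it. For those two I relied on the forces at set-down, plus an earlier picture of the yellow cup standing upright.

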